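# Unlock the lid stay and shut the mandrel case

### The arm

A 6-joint arm with a two-finger parallel gripper is mounted at the origin on the work surface. World frame = base frame: x ahead of the robot, y to its left, z up, the work surface at z = 0. Lengths are in m, angles in rad, forces in N, time in s.
With the tool pointing down it reaches from about 0.35 to 0.875 m from the base axis. Payload 4.2 kg.
Tool frame: the origin (TCP) lies midway between the tips of the shut fingers; the grasp point (between the pads) lies 19 mm behind it; z points along the fingers, y is the direction in which the jaws open and shut (so a half turn about z gives the same grasp; the last joint's range is limited). The gripper opens to 85 mm and grips with 20 to 120 N. Pads are 22 mm wide; open, the fingers measure 114 mm over their backs; the gripper's body (76 mm by 85 mm) begins 54 mm behind the grasp point. The pads swing forward as they close: fully open they stand 13 mm farther back than shut.
Start: joints at [1.454, 0.385, 0.008, 0, -1.194, -0.259], TCP at [0.229, 0.581, 0.231] pointing down, gripper open.
Joint ranges: [-3.14, 3.14], [-1.21, 2.06], [-1.07, 1.41], [-3.16, 2.05], [-2.99, -0.16], [-3.1, 3.1]. Speed limits (rad/s): [2.79, 2.79, 3.14, 3.14, 3.14, 3.14].

### API

Orientations are given as a unit quaternion [x, y, z, w].
In Python, from rig import readout, vision, ticket gives the robot as it stands.
- The arm moves only by the tool step_arm, never from a script. Its argument "series" is a list of rows, each a list of 5 numbers: the shift along the tool's x, y, z in mm, then the turn about the tool's z in degrees, then the finger opening in mm, from 0 to 85.4. A call has 1 to 20 rows; each row is the pose to reach, as a shift and turn from the pose commanded when the call began, along the tool's axes at that moment; what a row does not reach only later rows make up. A row lasts 1/8 s, in which the tool goes at most 62.5 mm and 10.7 degrees, less where a joint would pass 70% of its speed; a pose out of reach is approached as far as the arm can. A call with a gripper value outside its range is refused whole. The fingers move at their own pace and stop on an object; "newtons" is the grip in N (left out, the last holds). Time passes only in rows, so rows that repeat a pose let the fingers close. It gives the time, the measured TCP pose, the force and the opening at its end, in the units of the state.
- readout.get_state(): the state, without advancing time (a new reading comes with each control period).
- vision.capture(name): name is "side" or "top" or "wrist"; returns a dict with "image" (384x512x3 uint8, blue, green, red), "fovy" (degrees; the focal length in pixels is half the picture's height over the tangent of half this angle, whatever the lens; pixels are square), "cx", "cy" (the principal point, pixels), "k1" (the pictures are not rectified: a ray, as slopes to the right and down, at radius r is drawn at 1 + k1 r^2 times it, then the intrinsics apply), "R" (3x3) and "t" (3): a world point X has camera coordinates R X + t. Camera axes: x right, y down, z forward; pixel columns grow to the right and rows downward; lengths in m; the calibration is good to about 2 mm. A picture is of the moment at which its call begins. There is no depth.
- ticket.close_job(): hands the job in, once; it reports no verdict.
The state is a dict: "clock": time; "joint_positions": joint angles; "dq": joint speeds; "effort": joint torques, N m; "tcp_pos": TCP position; "eef_rot": TCP orientation; "wrist_force": force on the tool from outside, world axes, zero at the start; "ft_torque": the same for the moment, N m; "opening": finger opening in m.
Only numpy, scipy, OpenCV 4.12 (cv2) and the standard library are available. Lean on these libraries where they do the work, as an engineer would, in place of code of your own. Each camera call takes 0.05 s, during which the arm holds its last target.

### The job

Close the mandrel case: lift the knee of its folding lid stay past centre to unlock it, then lower the lid without letting it drop and press it home until it clicks fully shut in its catch, and let go. Do not push or pull on the lid while the stay is still locked, and grip and press no harder than the job needs. Leave the mandrels and the other tools where they are.

Things in the scene. Friction and masses are not known exactly. Their poses are not given: they have to be found in the camera images.
- case: Grey laminate case with aluminium edging, fixed to the bench, 185 mm deep (its x), 280 wide (its y), 110 high without lid, walls 10 mm, open on top, plywood partitions inside 65 mm high. Origin: centre of its underside; x points from the front wall (-92 mm) to the hinged rear wall (+92 mm), z up. The front faces roughly to the robot's right (world -y).
- catch_bolt (a point): Tip of the bevelled spring bolt of the lid's catch, inside the middle of the front wall, 15 mm below the rim. The lid's strike bar meets it some 0.035 rad short of shut (handle 8 mm too high) and rests there. Pressing down on the handle drives it past: the force grows to some 17 N (13 to 27), then it gives suddenly and the lid lies flush on the rim and stays. The arm itself yields under this load.
- lid (a joint): Opening angle of the lid, rad: 0 = shut on the rim, 1.31 (75 degrees) = propped open as found, leaning over the case. Lid: tray 185 x 280 x 22 mm, about 0.75 kg, hinged along the rear rim. With the stay locked it is rigid. With the stay just unlocked, friction holds it above about 1 rad; further down it falls unless carried (about 5 N at the handle).
- lid_handle (a point): Middle of the lid's steel bow handle: round bar 13 mm thick, 110 long, along case y, 42 mm ahead of the lid's front edge (35 mm clear gap), on posts 48 mm either side. 227 mm from the hinge line along the lid, 11 mm above the plane of the lid's lower edge; shut, it is 121 mm above the bench. The bar can turn in the fingers; a 35 N grip holds it for pressing. Axes turn with the lid.
- lid_hinge (a point): Middle of the hinge line, on the upper edge of the case's rear wall: (92, 0, 110) mm in the case frame. The lid turns about the case's y here. The axes turn with the lid.
- knee (a point): Centre of the stay's knee, a dark rivet with flat round caps 22 mm across, 16 mm wide along case y, free on both sides, 48 mm above the rim; as found at (45, -118, 158) mm in the case frame, just in front of the leaning lid, so fingers come in tilted some 30 degrees towards the lid. It moves in a circle about stay_foot. Unlock: take it up and to the case's front (-x); 6 to 10 N; a 12 N grip holds.
- stay_foot (a point): The stay's lower pivot on the inside of the case's side wall, at (4, -118, 95) mm in the case frame. The stay is two steel bars 14 mm wide and 4 mm thick: foot to knee 75 mm, knee to the pivot on the lid 67 mm.
- stay_knee (a joint): Bend of the stay at its knee, rad: -0.14 = locked, past centre towards the lid against its stop; 0 = the two bars in line; positive = unlocked, folded towards the case's front; 2.68 with the lid shut, folded inside the case. The rivet is stiff and stays where it is left. 0.45 (knee moved some 20 mm) is well past centre.
- mandrel_in_a: Brass tube-bending mandrel with dark blue collar, 44 mm thick, 130 mm long, lying loose in the case's middle nest along case x. Origin: under its middle. Leave it.
- mandrel_in_b: The same, 40 mm thick, 120 mm long, lying in the next nest. Origin: under its middle. Leave it.
- mandrel_tall: Brass mandrel standing behind the case, 48 mm thick, 115 mm tall. Origin: centre of its underside. Leave it.
- mandrel_short: Brass mandrel standing in front of the case near the corner below the stay, 56 mm thick, 85 mm tall. Origin: centre of its underside. Leave it.
- mandrel_slim: Brass mandrel standing on the bench to the robot's left, 36 mm thick, 100 mm tall. Origin: centre of its underside. Leave it.
- wiper_insert: Stepped brass block (wiper insert), 90 x 30 x 26 mm, lying in front of the case on the side away from the stay. Origin: centre of its underside. Leave it.
- spanner: Open-ended steel spanner, 180 mm long, lying on the bench to the robot's left. Origin: under its middle. Leave it.

How it is judged:
By the outcome, as a careful person would: the job done as asked, in the order asked, and still so for the second after the job is handed in, with the robot touching nothing.
It also fails if it takes over 72 s, if anything falls off the work surface, if the arm or the gripper's body presses on something with over 40 N, if the wrist force passes 120 N, or if a joint passes its speed limit or range.

## Working session

There is one attempt and no reset: what is moved stays moved. The work goes in short steps, Python scripts to look and compute and a tool call to move; the robot and the scene stay as the last step left them, time stands still between calls to the robot, and variables do not carry over. Pictures are saved under pics/ and viewed, and the job is handed in when it is done.

Besides the shell and the picture viewer there is one more tool, called after ">>>" as a command line: name --pt "numbers of a row" for each row, then --argument value for the rest. step_arm: Moves the arm, as the interface text tells. Its arguments: {"type":"object","properties":{"series":{"type":"array"},"newtons":{"type":"number"}},"required":["series"]}

```bash
ls; mkdir -p pics; python3 - <<'E'
from rig import readout, vision
import cv2
s=readout.get_state()
for k,v in s.items(): print(k,v)
for n in ["side","top","wrist"]:
    c=vision.capture(n); cv2.imwrite(f"pics/{n}0.png",c["image"])
    print(n,c["fovy"],c["cx"],c["cy"],c["k1"],c["R"],c["t"])
E
```

```text
pics
clock 0.0
joint_positions [ 1.45359687e+00  3.85565716e-01  6.61240931e-03 -4.87417468e-04
 -1.19397845e+00 -2.58607657e-01]
dq [ 0.00062211  0.00044119 -0.00069177  0.0002139  -0.00057964  0.00098683]
effort [-5.43487090e-05 -3.92287374e+01  1.88406122e+01  4.18619245e+00
 -4.63106480e-03 -1.10375410e-05]
tcp_pos [0.22915644 0.58084832 0.23021251]
eef_rot [ 9.82380623e-01 -1.86887986e-01 -1.50519283e-04  1.08105137e-03]
wrist_force [-0.07000394 -0.23998998 -0.57383548]
ft_torque [-0.00524984 -0.01572609  0.01912006]
opening 0.08523289938315634
side 43.66825571190956 265.53561119479474 191.64783000613843 -0.12075127233258848 [[-0.3621192   0.93198178  0.01672269]
 [ 0.70435523  0.28533805 -0.64997377]
 [-0.61053533 -0.22358927 -0.75977263]] [ 0.10532134 -0.31507917  1.89282562]
top 55.72724718281578 254.77403139657696 195.10853145554017 -0.0905790499507632 [[ 0.00481547 -0.99984108 -0.01716491]
 [-0.99447504 -0.00298822 -0.10493075]
 [ 0.10486278  0.01757537 -0.99433138]] [0.10378847 0.59229135 1.27843342]
wrist 58.30884475560041 256.5722957478033 192.13833400719093 -0.0736484551628774 [[-3.67224968e-01 -9.30131698e-01  9.20735658e-04]
 [-8.79736068e-01  3.47649364e-01  3.24352231e-01]
 [-3.02010384e-01  1.18300233e-01 -9.45935929e-01]] [ 0.62390904 -0.04181474  0.38119728]
```

View pics/side0.png

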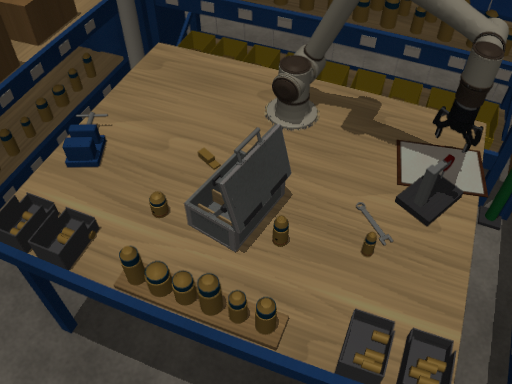

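View pics/top0.png

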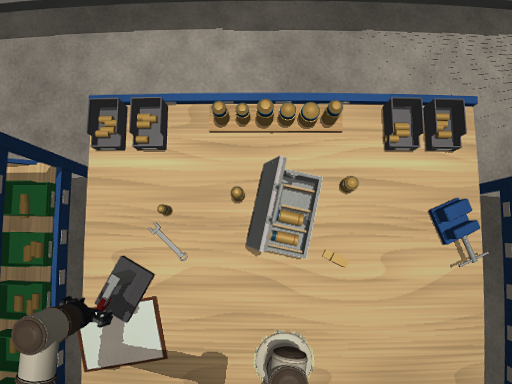

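View pics/wrist0.png

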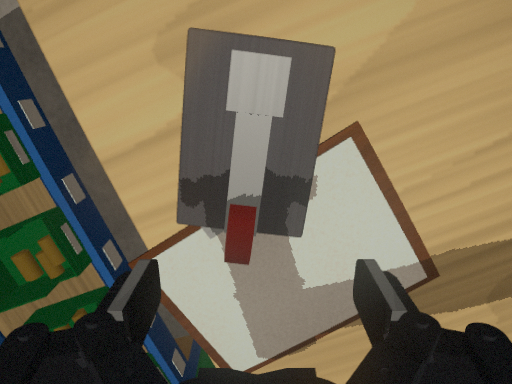

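The top view shows the case at about (285,205), with its front to the right and the stay at the far end. The side view shows the open lid. I'll enlarge both.

```bash
cat > h.py <<'E'
import numpy as np, cv2
from rig import readout, vision
def K(c):
    f=c["image"].shape[0]/2/np.tan(np.radians(c["fovy"])/2)
    return np.array([[f,0,c["cx"]],[0,f,c["cy"]],[0,0,1.]])
def proj(c,X):
    X=np.atleast_2d(X).astype(float); P=X@np.array(c["R"]).T+c["t"]; s=P[:,:2]/P[:,2:]
    r2=(s**2).sum(1,keepdims=True); s=s*(1+c["k1"]*r2); k=K(c)
    return s*k[0,0]+k[:2,2]
def ray(c,uv):
    uv=np.atleast_2d(uv).astype(float)
    s=cv2.undistortPoints(uv[:,None],K(c),np.array([c["k1"],0,0,0,0.]))[:,0]
    d=np.c_[s,np.ones(len(s))]@np.array(c["R"]); o=-np.array(c["R"]).T@c["t"]
    return o,d/np.linalg.norm(d,axis=1,keepdims=True)
def onz(c,uv,z):
    o,d=ray(c,uv); return o+d*((z-o[2])/d[:,2])[:,None]
def tri(rays):
    A=np.zeros((3,3));b=np.zeros(3)
    for o,d in rays:
        M=np.eye(3)-np.outer(d,d);A+=M;b+=M@o
    return np.linalg.solve(A,b)
E
python3 - <<'E'
import cv2
a=cv2.imread("pics/side0.png")[115:255,175:310]; cv2.imwrite("pics/side0z.png",cv2.resize(a,None,fx=4.2,fy=4.2,interpolation=cv2.INTER_CUBIC))
a=cv2.imread("pics/top0.png")[145:270,235:360]; cv2.imwrite("pics/top0z.png",cv2.resize(a,None,fx=4.8,fy=4.8,interpolation=cv2.INTER_CUBIC))
E
```

```text
(no output)
```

View pics/side0z.png

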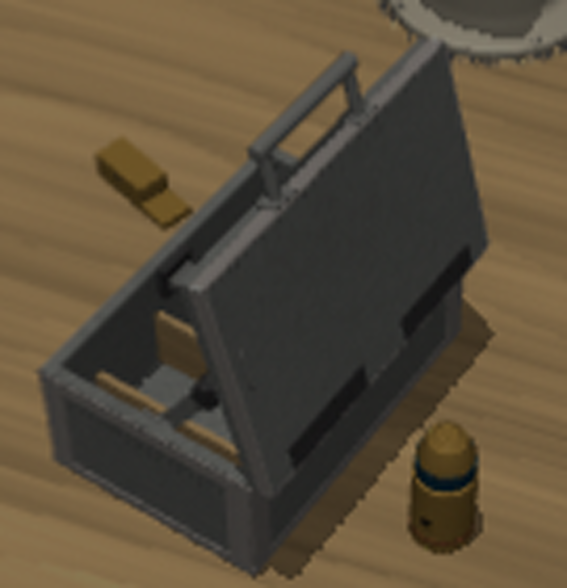

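View pics/top0z.png

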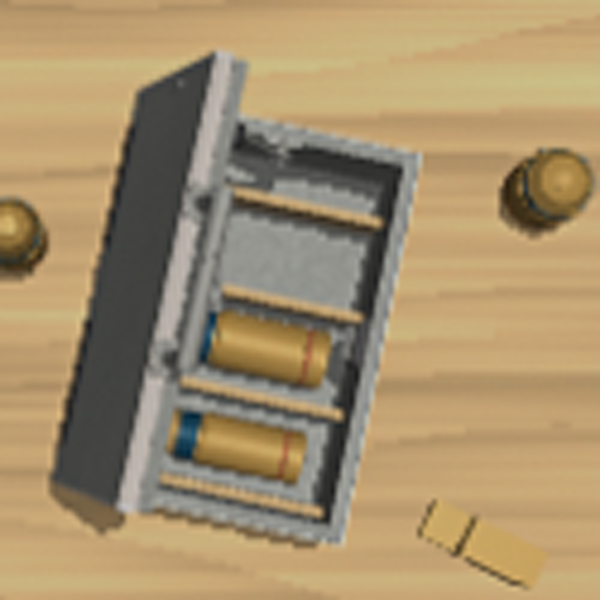

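The side view shows the knee rivet at zoom (205,393), which is pixel (224,209). The case's front corner on the stay side is at (186,204). The top view shows the front rim corners at (322.5,177) and (306,258). Next I'll fit the case pose.

```bash
cat >> h.py <<'E'
def case_T(p):
    c,s=np.cos(p[2]),np.sin(p[2]); return np.array([[c,-s,0],[s,c,0],[0,0,1.]]),np.array([p[0],p[1],0.])
def c2w(p,X):
    R,t=case_T(p); return np.atleast_2d(X)@R.T+t
def w2c(p,X):
    R,t=case_T(p); return (np.atleast_2d(X)-t)@R
E
python3 - <<'E'
from h import *
from scipy.optimize import least_squares
t=vision.capture("top"); s=vision.capture("side")
Z=lambda v: (np.array(v)/4.2+[175,115])-0.4
Y=lambda v: (np.array(v)/4.8+[235,145])-0.4
# handle open pos
a=1.31
def lidp(r,h,y,a=a): return [.092-r*np.cos(a)+h*np.sin(a), y, .110+r*np.sin(a)+h*np.cos(a)]
obs=[(t,Y((420,153)),(-.092,-.14,.11)),(t,Y((340,545)),(-.092,.14,.11)),
 (s,Z((42,373)),(-.092,-.14,.11)),(s,Z((55,462)),(-.092,-.14,0)),(s,Z((256,577)),(.092,-.14,0)),
 (s,Z((205,393)),(.045,-.118,.158)),
 (s,Z((255,157)),lidp(.227,.011,-.052)),(s,Z((352,60)),lidp(.227,.011,.052))]
def f(p): return np.concatenate([proj(c,c2w(p,X))[0]-uv for c,uv,X in obs])
r=least_squares(f,[.5,0,1.36],loss='soft_l1')
print(r.x,np.degrees(r.x[2])); print(r.fun.reshape(-1,2).round(1))
p=r.x; np.save("case.npy",p)
for n,X in dict(knee=(.045,-.118,.158),handle=lidp(.227,.011,0),handle_shut=lidp(.227,.011,0,0),foot=(.004,-.118,.095)).items(): print(n,c2w(p,X))
for c,uv in [(t,Y((562,180))),(t,Y((10,225))),(s,Z((440,540)))]: print(onz(c,uv,.05))
E
```

```text
[ 0.53094125 -0.00606062  1.35505243] 77.63878512616324
[[ 0.4  0.1]
 [ 0.2 -0.6]
 [-0.1 -0.5]
 [ 0.6  0. ]
 [-0.6  0. ]
 [ 1.   0.2]
 [ 0.5 -0.6]
 [-0.6  0.8]]
knee [[0.65583904 0.01263541 0.158     ]]
handle [[0.54038108 0.03701319 0.33216033]]
handle_shut [[ 0.50204124 -0.13793097  0.121     ]]
foot [[ 0.647062  -0.0274141  0.095    ]]
[[ 0.63785321 -0.24092561  0.05      ]]
[[0.60282465 0.1703776  0.05      ]]
[[0.63896402 0.17853858 0.05      ]]
```

>>> step_arm --pt "0 0 -50 0 85" --pt "0 0 -100 0 85" --pt "0 0 -150 0 85" --pt "0 0 -200 0 85" --pt "0 0 -200 0 85"

```text
clock: 0.88
tcp_pos: [0.2299, 0.5822, 0.4365]
eef_rot: [0.982, -0.187, 0.0, -0.005]
wrist_force: [0.8, -0.0, -0.1]
opening: 0.0851
```

```bash
python3 - <<'E'
from rig import readout
s=readout.get_state()
for k,v in s.items(): print(k,v)
E
```

```text
clock 0.875
joint_positions [ 1.45352798e+00  3.28345230e-01  4.20082884e-01  1.52086200e-03
 -1.65264099e+00 -2.58612080e-01]
dq [ 0.00151083  0.03206873 -0.11197487 -0.04285509  0.03067308 -0.00136516]
effort [ 2.95438897e-02 -3.75643587e+01  2.08961713e+01  4.70419139e+00
 -1.11321216e-01 -1.19781424e-05]
tcp_pos [0.22994893 0.58221116 0.43651911]
eef_rot [ 9.82366542e-01 -1.86898194e-01  4.06392082e-04 -4.98761957e-03]
wrist_force [ 0.81299954 -0.04474798 -0.14903503]
ft_torque [0.04104134 0.0209354  0.00361942]
opening 0.0850963614467999
```

>>> step_arm --pt "0 0 -60 0 85" --pt "0 0 -120 0 85" --pt "0 0 -180 0 85" --pt "0 0 -240 0 85" --pt "0 0 -300 0 85" --pt "0 0 -360 0 85" --pt "0 0 -420 0 85" --pt "0 0 -480 0 85" --pt "0 0 -540 0 85" --pt "0 0 -540 0 85"

```text
clock: 2.12
tcp_pos: [0.1916, 0.4847, 0.7176]
eef_rot: [0.982, -0.187, 0.004, -0.013]
wrist_force: [-0.3, -1.5, 0.3]
opening: 0.0847
```

```bash
python3 - <<'E'
from rig import readout
s=readout.get_state()
for k in ["joint_positions","dq","tcp_pos","eef_rot"]: print(k,s[k])
E
```

```text
joint_positions [ 1.51329074  0.451575    1.40673006  0.02070875 -2.50042146 -0.30150553]
dq [ 0.0517772  -0.09040267 -0.00384855  0.00195164 -0.09956196 -0.04303209]
tcp_pos [0.19163016 0.48474917 0.71756381]
eef_rot [ 0.98230368 -0.18676058  0.00448819 -0.01340981]
```

>>> step_arm --pt "0 0 -60 0 85" --pt "0 0 -120 0 85" --pt "0 0 -180 0 85" --pt "0 0 -180 0 85" --pt "0 0 -180 0 85" --pt "0 0 -180 0 85"

```text
clock: 2.88
tcp_pos: [0.1666, 0.4236, 0.7581]
eef_rot: [0.982, -0.187, 0.009, -0.024]
wrist_force: [0.3, 0.4, 0.2]
opening: 0.0849
```

```bash
python3 - <<'E'
from rig import readout
s=readout.get_state()
for k in ["joint_positions","dq","tcp_pos","eef_rot"]: print(k,s[k])
E
```

```text
joint_positions [ 1.57356428  0.36755202  1.40645081  0.05037102 -2.5647214  -0.33554583]
dq [ 0.01594435 -0.01651402 -0.00524934  0.00305321 -0.02288874 -0.01299569]
tcp_pos [0.16660045 0.42364594 0.75808305]
eef_rot [ 0.98208111 -0.18664324  0.00928337 -0.0243888 ]
```

>>> step_arm --pt "0 0 60 0 85" --pt "0 0 120 0 85" --pt "0 0 150 0 85" --pt "0 0 150 0 85" --pt "0 0 150 0 85" --pt "0 0 150 0 85"

```text
clock: 3.62
tcp_pos: [0.171, 0.4306, 0.6102]
eef_rot: [0.982, -0.187, 0.009, -0.026]
wrist_force: [0.5, 0.4, 0.3]
opening: 0.085
```

```bash
python3 - <<'E'
from rig import readout
s=readout.get_state()
for k in ["joint_positions","dq","tcp_pos","eef_rot"]: print(k,s[k])
E
```

```text
joint_positions [ 1.5637006   0.0662244   0.50413469  0.02998296 -1.96002717 -0.35712384]
dq [ 0.00021686  0.00264547  0.0195525  -0.00561269  0.00482393 -0.00016063]
tcp_pos [0.17104478 0.43058107 0.6102284 ]
eef_rot [ 0.98197093 -0.18695583  0.00928018 -0.02635304]
```

Commanding beyond reach leaves a tilt behind, and later calls keep it. I can use this to build up the tool tilt the knee needs. Next I'll push outward at height.

>>> step_arm --pt "-10 -60 0 0 85" --pt "-20 -120 0 0 85" --pt "-30 -180 0 0 85" --pt "-40 -240 0 0 85" --pt "-50 -300 0 0 85" --pt "-60 -360 0 0 85" --pt "-60 -420 0 0 85" --pt "-60 -480 0 0 85" --pt "-60 -540 0 0 85" --pt "-60 -600 0 0 85"

```text
clock: 4.88
tcp_pos: [0.245, 0.7509, 0.5066]
eef_rot: [0.981, -0.187, 0.013, -0.045]
wrist_force: [-0.3, -0.2, 0.5]
opening: 0.0848
```

```bash
cat > st.py <<'E'
from h import *
from scipy.spatial.transform import Rotation as Ro
s=readout.get_state(); R=Ro.from_quat(s["eef_rot"]).as_matrix(); p=np.load("case.npy"); C,_=case_T(p)
print("t",round(s["clock"],2),"q",np.round(s["joint_positions"],3),"dq",np.abs(s["dq"]).max().round(3))
print("tcp",np.round(s["tcp_pos"],4),"F",np.round(s["wrist_force"],1),"M",np.round(s["ft_torque"],2),"op",round(s["opening"],4))
print("axes world (cols x y z)\n",R.round(3),"\nin case\n",(C.T@R).round(3))
z=R[:,2]; print("tilt",np.degrees(np.arccos(-z[2])).round(2),"az",np.degrees(np.arctan2(z[1],z[0])).round(1),"tcp case",(w2c(p,s["tcp_pos"])[0]*1000).round(1),"grasp case",(w2c(p,s["tcp_pos"]-.019*z)[0]*1000).round(1))
E
python3 st.py
```

```text
t 4.88 q [ 1.472  0.796  1.408  0.039 -2.095 -0.256] dq 0.164
tcp [0.245  0.7509 0.5066] F [-0.3 -0.2  0.5] M [-0.09  0.13 -0.02] op 0.0848
axes world (cols x y z)
 [[ 0.93  -0.365  0.042]
 [-0.367 -0.926  0.083]
 [ 0.009 -0.093 -0.996]] 
in case
 [[-0.16  -0.983  0.09 ]
 [-0.987  0.158 -0.024]
 [ 0.009 -0.093 -0.996]]
tilt 5.36 az 62.9 tcp case [678.2 441.3 506.6] grasp case [676.5 441.8 525.5]
```

>>> step_arm --pt "-20 -40 -42 0 85" --pt "-40 -80 -84 0 85" --pt "-60 -120 -126 0 85"

```text
clock: 5.25
tcp_pos: [0.2087, 0.7557, 0.529]
eef_rot: [0.98, -0.186, 0.016, -0.065]
wrist_force: [0.1, 0.2, -0.1]
opening: 0.0847
```

```bash
python3 st.py
```

```text
t 5.25 q [ 1.526  0.771  1.408  0.058 -2.082 -0.298] dq 0.091
tcp [0.2087 0.7557 0.529 ] F [ 0.1  0.2 -0.1] M [-0.24  0.16  0.01] op 0.0847
axes world (cols x y z)
 [[ 0.93  -0.362  0.056]
 [-0.366 -0.922  0.122]
 [ 0.008 -0.134 -0.991]] 
in case
 [[-0.159 -0.979  0.131]
 [-0.987  0.156 -0.029]
 [ 0.008 -0.134 -0.991]]
tilt 7.71 az 65.1 tcp case [675.1 477.8 529. ] grasp case [672.6 478.3 547.8]
```

>>> step_arm --pt "-20 -40 -42 0 85" --pt "-40 -80 -84 0 85" --pt "-60 -120 -126 0 85"

```text
clock: 5.62
tcp_pos: [0.177, 0.7586, 0.5491]
eef_rot: [0.979, -0.185, 0.019, -0.085]
wrist_force: [-0.0, 0.0, -0.0]
opening: 0.0852
```

```bash
python3 st.py
```

```text
t 5.62 q [ 1.575  0.749  1.408  0.079 -2.068 -0.335] dq 0.083
tcp [0.177  0.7586 0.5491] F [-0.  0. -0.] M [-0.32  0.03 -0.01] op 0.0852
axes world (cols x y z)
 [[ 0.93  -0.36   0.069]
 [-0.366 -0.917  0.159]
 [ 0.006 -0.173 -0.985]] 
in case
 [[-0.159 -0.973  0.17 ]
 [-0.987  0.155 -0.033]
 [ 0.006 -0.173 -0.985]]
tilt 9.98 az 66.7 tcp case [671.2 509.4 549.1] grasp case [668.  510.1 567.8]
```

>>> step_arm --pt "-20 -35 -46 0 85" --pt "-40 -70 -92 0 85" --pt "-60 -105 -138 0 85"

```text
clock: 6.0
tcp_pos: [0.1436, 0.7501, 0.5794]
eef_rot: [0.977, -0.185, 0.021, -0.105]
wrist_force: [-0.3, -0.6, 0.2]
opening: 0.0849
```

>>> step_arm --pt "-20 -35 -46 0 85" --pt "-40 -70 -92 0 85" --pt "-60 -105 -138 0 85"

```text
clock: 6.38
tcp_pos: [0.1124, 0.7397, 0.6082]
eef_rot: [0.975, -0.184, 0.022, -0.125]
wrist_force: [0.2, 0.2, -0.0]
opening: 0.085
```

>>> step_arm --pt "-20 -35 -46 0 85" --pt "-40 -70 -92 0 85" --pt "-60 -105 -138 0 85"

```text
clock: 6.75
tcp_pos: [0.0835, 0.7269, 0.6362]
eef_rot: [0.972, -0.183, 0.023, -0.146]
wrist_force: [-0.6, 1.4, 0.1]
opening: 0.085
```

```bash
python3 st.py
```

```text
t 6.75 q [ 1.733  0.646  1.408  0.16  -2.066 -0.44 ] dq 0.094
tcp [0.0835 0.7269 0.6362] F [-0.6  1.4  0.1] M [-0.54  0.19  0.02] op 0.085
axes world (cols x y z)
 [[ 0.932 -0.35   0.097]
 [-0.363 -0.89   0.275]
 [-0.009 -0.291 -0.957]] 
in case
 [[-0.155 -0.945  0.289]
 [-0.988  0.151 -0.036]
 [-0.009 -0.291 -0.957]]
tilt 16.94 az 70.5 tcp case [620.2 594.  636.2] grasp case [614.7 594.7 654.4]
```

>>> step_arm --pt "-15 -45 -36 0 85" --pt "-30 -90 -72 0 85" --pt "-45 -135 -108 0 85"

```text
clock: 7.12
tcp_pos: [0.0747, 0.7304, 0.6475]
eef_rot: [0.969, -0.183, 0.023, -0.166]
wrist_force: [-0.5, -0.4, -0.8]
opening: 0.0847
```

>>> step_arm --pt "-15 -45 -36 0 85" --pt "-30 -90 -72 0 85" --pt "-45 -135 -108 0 85"

```text
clock: 7.5
tcp_pos: [0.0654, 0.7303, 0.6629]
eef_rot: [0.965, -0.181, 0.023, -0.187]
wrist_force: [0.0, -1.0, -0.4]
opening: 0.0849
```

>>> step_arm --pt "-15 -45 -36 0 85" --pt "-30 -90 -72 0 85" --pt "-45 -135 -108 0 85"

```text
clock: 7.88
tcp_pos: [0.0563, 0.7279, 0.68]
eef_rot: [0.961, -0.18, 0.023, -0.208]
wrist_force: [-0.0, -0.2, -0.5]
opening: 0.0851
```

>>> step_arm --pt "-15 -45 -36 0 85" --pt "-30 -90 -72 0 85" --pt "-45 -135 -108 0 85"

```text
clock: 8.25
tcp_pos: [0.0473, 0.723, 0.6987]
eef_rot: [0.956, -0.179, 0.023, -0.23]
wrist_force: [-0.3, -0.3, -0.8]
opening: 0.0851
```

```bash
python3 st.py
```

```text
t 8.25 q [ 1.818  0.59   1.407  0.25  -1.967 -0.47 ] dq 0.035
tcp [0.0473 0.723  0.6987] F [-0.3 -0.3 -0.8] M [-0.91  0.26 -0.04] op 0.0851
axes world (cols x y z)
 [[ 0.935 -0.331  0.126]
 [-0.352 -0.831  0.431]
 [-0.038 -0.448 -0.893]] 
in case
 [[-0.144 -0.882  0.448]
 [-0.989  0.146 -0.031]
 [-0.038 -0.448 -0.893]]
tilt 26.71 az 73.7 tcp case [608.6 628.5 698.7] grasp case [600.1 629.1 715.6]
```

>>> step_arm --pt "-15 -45 -36 0 85" --pt "-25 -90 -72 0 85" --pt "-30 -135 -108 0 85" --pt "-30 -170 -135 0 85"

```text
clock: 8.75
tcp_pos: [0.0483, 0.7102, 0.7223]
eef_rot: [0.951, -0.177, 0.023, -0.251]
wrist_force: [0.2, -0.4, 0.2]
opening: 0.085
```

```bash
cat >> h.py <<'E'
from scipy.spatial.transform import Rotation as Ro
def togo(X):  # world target of TCP -> tool-axis shift mm
    s=readout.get_state(); R=Ro.from_quat(s["eef_rot"]).as_matrix()
    return (R.T@(np.array(X)-s["tcp_pos"])*1000).round(1)
E
python3 st.py; python3 - <<'E'
from h import *
print(togo((.40,.25,.62)),togo((.62,-.12,.45)))
E
```

```text
t 8.75 q [ 1.829  0.562  1.407  0.271 -1.954 -0.465] dq 0.039
tcp [0.0483 0.7102 0.7223] F [ 0.2 -0.4  0.2] M [-0.94  0.29  0.03] op 0.085
axes world (cols x y z)
 [[ 0.936 -0.325  0.133]
 [-0.349 -0.811  0.469]
 [-0.045 -0.486 -0.873]] 
in case
 [[-0.14  -0.862  0.487]
 [-0.989  0.144 -0.029]
 [-0.045 -0.486 -0.873]]
tilt 29.19 az 74.2 tcp case [596.3 624.8 722.3] grasp case [587.1 625.4 738.9]
[494.3 308.7 -79.9] [836.8 619.8 -75.9]
```

>>> step_arm --pt "45 28 -7 0 85" --pt "90 56 -15 0 85" --pt "135 84 -22 0 85" --pt "180 112 -29 0 85" --pt "225 140 -36 0 85" --pt "270 168 -44 0 85" --pt "315 197 -51 0 85" --pt "360 225 -58 0 85" --pt "405 253 -65 0 85" --pt "450 281 -73 0 85" --pt "494 309 -80 0 85" --pt "494 309 -80 0 85"

```text
clock: 10.25
tcp_pos: [0.4017, 0.2467, 0.6189]
eef_rot: [0.951, -0.181, 0.024, -0.25]
wrist_force: [0.3, 0.1, 0.5]
opening: 0.085
```

```bash
python3 st.py
```

```text
t 10.25 q [ 0.71  -0.089  0.388 -0.269 -1.609  0.413] dq 0.09
tcp [0.4017 0.2467 0.6189] F [0.3 0.1 0.5] M [-0.95  0.28  0.03] op 0.085
axes world (cols x y z)
 [[ 0.933 -0.333  0.136]
 [-0.357 -0.809  0.467]
 [-0.046 -0.484 -0.874]] 
in case
 [[-0.149 -0.862  0.485]
 [-0.988  0.152 -0.033]
 [-0.046 -0.484 -0.874]]
tilt 29.11 az 73.8 tcp case [219.2 180.4 618.9] grasp case [210.  181.  635.5]
```

```bash
python3 - <<'E'
from h import *
p=np.load("case.npy")
print(togo(c2w(p,(-.06,-.112,.42))[0]))
E
```

```text
[339.4 292.5  47.8]
```

>>> step_arm --pt "34 29 5 8 80" --pt "68 58 10 16 80" --pt "102 88 14 24 75" --pt "136 117 19 32 70" --pt "170 146 24 40 65" --pt "204 175 29 48 60" --pt "238 205 33 56 60" --pt "272 234 38 64 60" --pt "306 263 43 72 60" --pt "339 292 48 81 60" --pt "339 292 48 81 60" --pt "339 292 48 81 60"

```text
clock: 11.75
tcp_pos: [0.6282, -0.0815, 0.4211]
eef_rot: [-0.609, 0.752, 0.145, 0.206]
wrist_force: [-0.4, -0.6, 1.2]
opening: 0.0602
```

```bash
python3 st.py; python3 - <<'E'
from h import *
p=np.load("case.npy")
w=vision.capture("wrist"); cv2.imwrite("pics/w1.png",w["image"])
for X in [(.045,-.118,.158),(.004,-.118,.095),(-.092,-.14,.11),(.092,-.14,.11),(-.092,0,.11)]: print(X,proj(w,c2w(p,X)).round(0))
s=vision.capture("side"); cv2.imwrite("pics/s1.png",cv2.resize(s["image"][60:260,130:380],None,fx=3,fy=3,interpolation=cv2.INTER_CUBIC))
E
```

```text
t 11.75 q [-0.135  0.333  0.483 -0.505 -1.634 -0.129] dq 0.03
tcp [ 0.6282 -0.0815  0.4211] F [-0.4 -0.6  1.2] M [-0.9   0.23 -0.  ] op 0.0602
axes world (cols x y z)
 [[-0.173 -0.976  0.133]
 [-0.856  0.216  0.469]
 [-0.487 -0.032 -0.873]] 
in case
 [[-0.874  0.002  0.487]
 [-0.014  0.999 -0.029]
 [-0.487 -0.032 -0.873]]
tilt 29.18 az 74.2 tcp case [ -52.9 -111.2  421.1] grasp case [ -62.2 -110.6  437.7]
(0.045, -0.118, 0.158) [[259. 111.]]
(0.004, -0.118, 0.095) [[260.  54.]]
(-0.092, -0.14, 0.11) [[239. -27.]]
(0.092, -0.14, 0.11) [[244. 119.]]
(-0.092, 0, 0.11) [[375. -24.]]
```

View pics/w1.png

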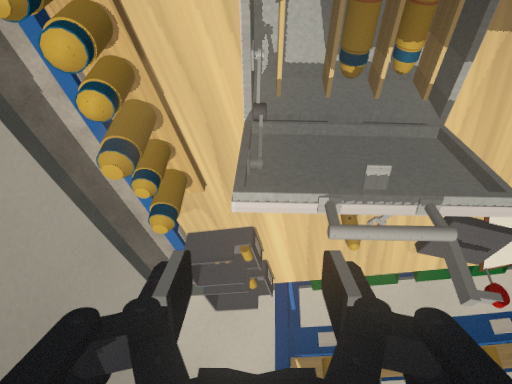

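View pics/s1.png

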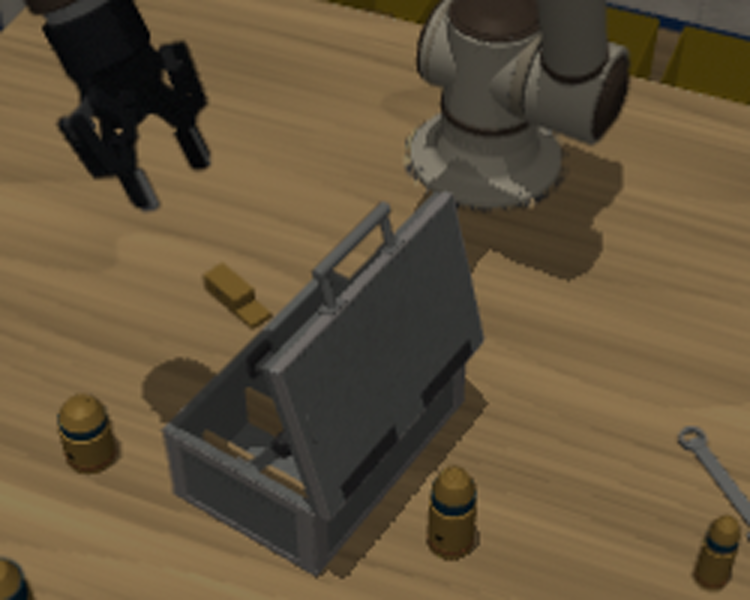

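Wrist view: the knee rivet is at (259,111), exactly where the fit predicts it. The fingers are clear of the lid and handle. Now the approach along the tool axis.

```bash
python3 - <<'E'
from h import *
p=np.load("case.npy")
s=readout.get_state(); R=Ro.from_quat(s["eef_rot"]).as_matrix(); z=R[:,2]
g=c2w(p,(.040,-.118,.1587))[0]+.019*z
print(togo(g-.13*z),togo(g-.03*z),togo(g))
E
```

```text
[ 47.6   2.1 164.6] [ 47.6   2.1 264.6] [ 47.6   2.1 294.6]
```

>>> step_arm --pt "20 1 40 0 50" --pt "40 2 80 0 50" --pt "48 2 120 0 50" --pt "48 2 160 0 50" --pt "48 2 200 0 50" --pt "48 2 235 0 50" --pt "48 2 260 0 50" --pt "48 2 265 0 50" --pt "48 2 265 0 50"

```text
clock: 12.98
tcp_pos: [0.6534, 0.0015, 0.1675]
eef_rot: [-0.609, 0.752, 0.145, 0.206]
wrist_force: [-0.2, -0.9, 0.4]
opening: 0.05
```

```bash
python3 st.py; python3 - <<'E'
from h import *
p=np.load("case.npy")
w=vision.capture("wrist"); cv2.imwrite("pics/w2.png",w["image"])
for X in [(.045,-.118,.158),(.004,-.118,.095),(.045,-.11,.158),(.045,-.126,.158)]: print(X,proj(w,c2w(p,X)).round(0))
s=vision.capture("side"); cv2.imwrite("pics/s2.png",cv2.resize(s["image"][110:260,160:310],None,fx=4,fy=4,interpolation=cv2.INTER_CUBIC))
E
```

```text
t 12.97 q [-0.004  0.469  0.081 -0.554 -1.101  0.03 ] dq 0.014
tcp [0.6534 0.0015 0.1675] F [-0.2 -0.9  0.4] M [-0.97  0.26  0.02] op 0.05
axes world (cols x y z)
 [[-0.173 -0.976  0.134]
 [-0.856  0.216  0.469]
 [-0.487 -0.034 -0.873]] 
in case
 [[-0.873  0.002  0.487]
 [-0.015  0.999 -0.031]
 [-0.487 -0.034 -0.873]]
tilt 29.2 az 74.0 tcp case [  33.6 -118.   167.5] grasp case [  24.4 -117.4  184.1]
(0.045, -0.118, 0.158) [[259. 256.]]
(0.004, -0.118, 0.095) [[262. 117.]]
(0.045, -0.11, 0.158) [[274. 256.]]
(0.045, -0.126, 0.158) [[243. 256.]]
```

View pics/w2.png

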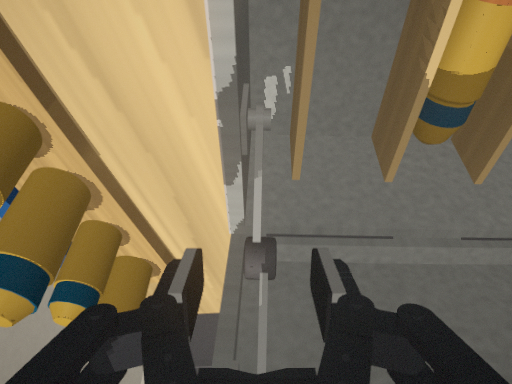

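View pics/s2.png

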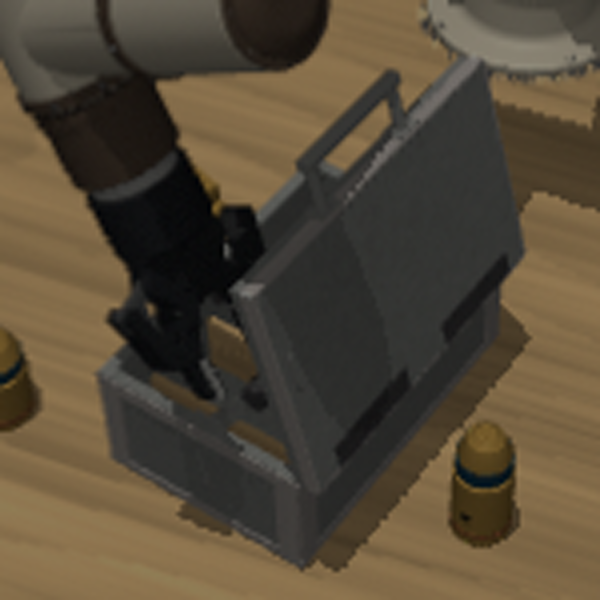

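The knee rivet is at (261,258), centred between the fingertips. Advancing 29 mm and closing gently.

>>> step_arm --pt "0 1 12 0 50" --pt "0 1 22 0 50" --pt "0 1 29 0 50" --pt "0 1 29 0 40" --pt "0 1 29 0 28" --newtons 20

```text
clock: 13.7
tcp_pos: [0.6561, 0.015, 0.1407]
eef_rot: [-0.608, 0.753, 0.145, 0.206]
wrist_force: [0.8, 0.4, 0.3]
opening: 0.0279
```

```bash
python3 st.py; python3 - <<'E'
from h import *
w=vision.capture("wrist"); cv2.imwrite("pics/w3.png",w["image"])
E
```

```text
t 13.7 q [ 0.016  0.496  0.058 -0.568 -1.05   0.041] dq 0.007
tcp [0.6561 0.015  0.1407] F [0.8 0.4 0.3] M [-0.92  0.3  -0.  ] op 0.0279
axes world (cols x y z)
 [[-0.175 -0.976  0.133]
 [-0.856  0.217  0.469]
 [-0.487 -0.032 -0.873]] 
in case
 [[-0.874  0.003  0.487]
 [-0.013  0.999 -0.03 ]
 [-0.487 -0.032 -0.873]]
tilt 29.18 az 74.2 tcp case [  47.3 -117.8  140.7] grasp case [  38.1 -117.2  157.3]
```

View pics/w3.png

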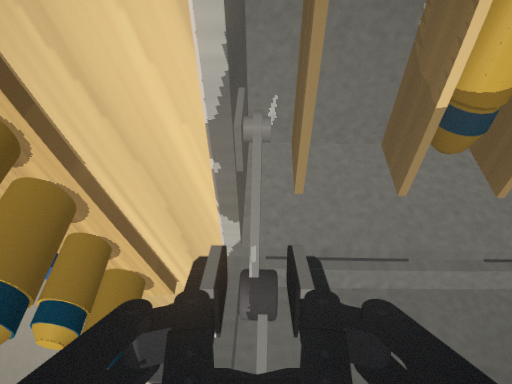

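>>> step_arm --pt "0 1.5 0 0 28" --pt "0 1.5 0 0 22" --pt "0 1.5 0 0 14" --pt "0 1.5 0 0 12" --pt "0 1.5 0 0 12" --newtons 20

```text
clock: 14.38
tcp_pos: [0.6554, 0.015, 0.141]
eef_rot: [-0.608, 0.753, 0.144, 0.207]
wrist_force: [4.2, -0.5, -0.3]
opening: 0.0157
```

```bash
python3 st.py
```

```text
t 14.38 q [ 0.016  0.494  0.055 -0.569 -1.047  0.041] dq 0.002
tcp [0.6554 0.015  0.141 ] F [ 4.2 -0.5 -0.3] M [-1.2  -0.48 -0.52] op 0.0157
axes world (cols x y z)
 [[-0.175 -0.975  0.135]
 [-0.856  0.218  0.469]
 [-0.487 -0.034 -0.873]] 
in case
 [[-0.874  0.004  0.487]
 [-0.013  0.999 -0.032]
 [-0.487 -0.034 -0.873]]
tilt 29.19 az 73.9 tcp case [  47.2 -117.1  141. ] grasp case [  38.  -116.5  157.6]
```

The grip holds at 15.7 mm opening. Now moving the knee along its arc, first part.

>>> step_arm --pt "0 -1 0 0 12" --pt "1.6 -1 -2.8 0 12" --pt "3.3 -1 -5.6 0 12" --pt "5.2 -1 -8.3 0 12" --pt "7.1 -1 -10.9 0 12" --pt "7.1 -1 -10.9 0 12"

```text
clock: 15.12
tcp_pos: [0.6534, 0.0058, 0.1458]
eef_rot: [-0.608, 0.753, 0.146, 0.207]
wrist_force: [6.6, 4.1, -4.3]
opening: 0.0154
```

```bash
python3 st.py; python3 - <<'E'
from h import *
w=vision.capture("wrist"); cv2.imwrite("pics/w4.png",w["image"])
E
```

```text
t 15.12 q [ 0.     0.49   0.061 -0.569 -1.065  0.05 ] dq 0.002
tcp [0.6534 0.0058 0.1458] F [ 6.6  4.1 -4.3] M [-0.32 -0.95 -0.68] op 0.0154
axes world (cols x y z)
 [[-0.175 -0.975  0.134]
 [-0.854  0.218  0.471]
 [-0.489 -0.031 -0.872]] 
in case
 [[-0.872  0.004  0.489]
 [-0.012  0.999 -0.03 ]
 [-0.489 -0.031 -0.872]]
tilt 29.34 az 74.2 tcp case [  37.8 -117.   145.8] grasp case [  28.5 -116.5  162.4]
```

View pics/w4.png

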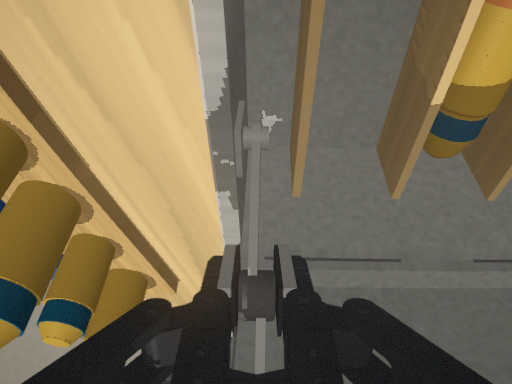

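>>> step_arm --pt "0 -1.5 0 0 12" --pt "2.1 -2 -2.5 0 12" --pt "4.2 -2 -5 0 12" --pt "6.1 -2 -7 0 12" --pt "8 -2 -8.8 0 12" --pt "8 -2 -8.8 0 12"

```text
clock: 15.92
tcp_pos: [0.651, -0.005, 0.1492]
eef_rot: [-0.608, 0.752, 0.148, 0.206]
wrist_force: [2.9, 4.8, -3.8]
opening: 0.0157
```

```bash
python3 st.py; python3 - <<'E'
from h import *
w=vision.capture("wrist"); cv2.imwrite("pics/w5.png",w["image"])
w=vision.capture("side"); cv2.imwrite("pics/s5.png",cv2.resize(w["image"][110:260,160:310],None,fx=4,fy=4,interpolation=cv2.INTER_CUBIC))
E
```

```text
t 15.93 q [-0.018  0.489  0.067 -0.567 -1.085  0.06 ] dq 0.003
tcp [ 0.651  -0.005   0.1492] F [ 2.9  4.8 -3.8] M [-0.04 -0.12 -0.19] op 0.0157
axes world (cols x y z)
 [[-0.176 -0.976  0.129]
 [-0.854  0.217  0.473]
 [-0.489 -0.027 -0.872]] 
in case
 [[-0.872  0.003  0.489]
 [-0.011  1.    -0.025]
 [-0.489 -0.027 -0.872]]
tilt 29.34 az 74.7 tcp case [  26.7 -117.1  149.2] grasp case [  17.4 -116.6  165.8]
```

View pics/w5.png

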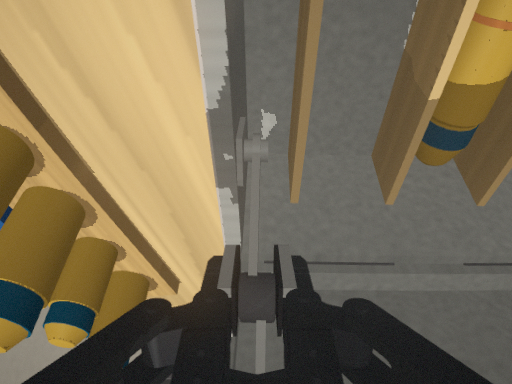

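View pics/s5.png

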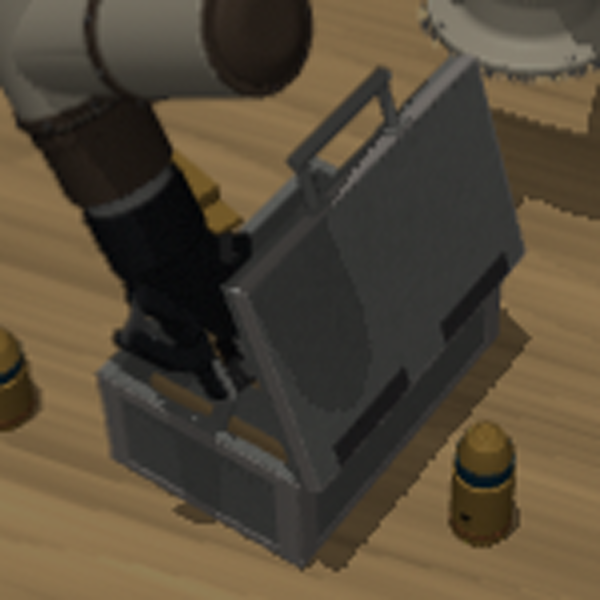

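```bash
cat > link.py <<'E'
import numpy as np
from scipy.optimize import brentq
F=np.array([4,95.]);H=np.array([92,110.])
u=lambda a: np.array([np.cos(a),np.sin(a)])
a0=np.arctan2(63,41); P0=F+75*u(a0)+67*u(a0+.14); v=P0-H; rp=np.hypot(*v); ph=np.arctan2(v[0]*-1,v[1])
def state(ak): # knee angle -> lid, bend
    kn=F+75*u(ak)
    f=lambda L:(np.hypot(*(H+rp*np.array([-np.sin(ph+1.31-L),np.cos(ph+1.31-L)])-kn))-67)
    L=brentq(f,1.31-1.6*(ak-a0)-.05,1.31+.03) if ak-a0>.15 else np.nan
    if L!=L: return kn,L,np.nan
    P=H+rp*np.array([-np.sin(ph+1.31-L),np.cos(ph+1.31-L)]); d=P-kn
    return kn,L,ak-np.arctan2(d[1],d[0])
if __name__=="__main__":
    for d in [.2,.25,.3,.33,.36,.4,.5,.6]:
        kn,L,b=state(a0+d); print(d,kn.round(1),round(L,3),round(b,3))
E
python3 link.py
```

```text
0.2 [ 31.6 164.7] 1.297 0.267
0.25 [ 28.1 166. ] 1.283 0.356
0.3 [ 24.5 167.1] 1.266 0.44
0.33 [ 22.3 167.7] 1.255 0.489
0.36 [ 20.1 168.2] 1.243 0.537
0.4 [ 17.2 168.8] 1.226 0.6
0.5 [  9.8 169.8] 1.177 0.75
0.6 [  2.3 170. ] 1.124 0.893
```

The bend is about 0.43, so I'll move a few mm further along the arc, then release and back out.

>>> step_arm --pt "1.7 -0.5 -1.6 0 12" --pt "3.4 -0.5 -3.1 0 12" --pt "3.6 -0.5 -3.3 0 12" --pt "3.6 -0.5 -3.3 0 12" --pt "3.6 -0.5 -3.3 0 20" --pt "3.6 -0.5 -3.3 0 30" --pt "3.6 -0.5 -3.3 0 40" --pt "3.6 -0.5 -3.3 0 45"

```text
clock: 17.02
tcp_pos: [0.6514, -0.0124, 0.1519]
eef_rot: [-0.608, 0.753, 0.145, 0.206]
wrist_force: [-0.1, 0.2, -1.0]
opening: 0.0451
```

```bash
python3 st.py; python3 - <<'E'
from h import *
w=vision.capture("wrist"); cv2.imwrite("pics/w6.png",w["image"])
E
```

```text
t 17.02 q [-0.028  0.487  0.071 -0.562 -1.09   0.065] dq 0.002
tcp [ 0.6514 -0.0124  0.1519] F [-0.1  0.2 -1. ] M [-0.93  0.25  0.01] op 0.0451
axes world (cols x y z)
 [[-0.175 -0.976  0.133]
 [-0.856  0.218  0.469]
 [-0.487 -0.032 -0.873]] 
in case
 [[-0.874  0.004  0.487]
 [-0.012  0.999 -0.03 ]
 [-0.487 -0.032 -0.873]]
tilt 29.19 az 74.2 tcp case [  19.6 -119.1  151.9] grasp case [  10.3 -118.5  168.5]
```

View pics/w6.png

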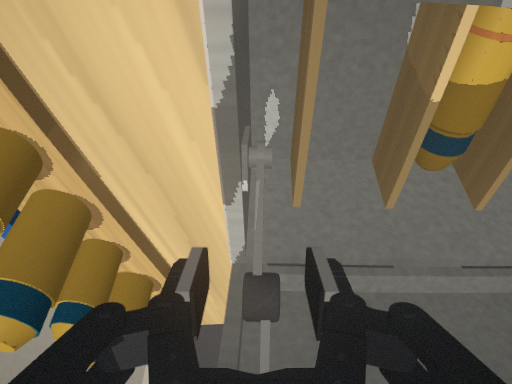

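The knee is free and stays where I left it. Backing out along the tool axis.

>>> step_arm --pt "0 0 -30 0 50" --pt "3 0 -70 0 60" --pt "8 0 -120 0 60" --pt "15 0 -170 0 60" --pt "20 0 -220 0 60" --pt "20 0 -270 0 60" --pt "20 0 -270 0 60"

```text
clock: 17.95
tcp_pos: [0.6126, -0.1584, 0.3826]
eef_rot: [-0.608, 0.753, 0.141, 0.208]
wrist_force: [-0.7, 0.4, -0.9]
opening: 0.0599
```

```bash
python3 st.py; python3 - <<'E'
from h import *
p=np.load("case.npy")
w=vision.capture("wrist"); cv2.imwrite("pics/w7.png",w["image"])
s=vision.capture("side"); cv2.imwrite("pics/s7.png",cv2.resize(s["image"][100:240,160:330],None,fx=4,fy=4,interpolation=cv2.INTER_CUBIC))
for L in [1.2,1.243,1.29]:
    X=[.092-.227*np.cos(L)+.011*np.sin(L),0,.11+.227*np.sin(L)+.011*np.cos(L)]
    for y in (-.05,.05): X[1]=y; print(L,y,proj(w,c2w(p,X)).round(0),proj(s,c2w(p,X)).round(1),((proj(s,c2w(p,X))-[160,100])*4).round(0))
print(proj(w,c2w(p,(.020,-.118,.168))))
E
```

```text
t 17.95 q [-0.261  0.364  0.44  -0.509 -1.62   0.018] dq 0.097
tcp [ 0.6126 -0.1584  0.3826] F [-0.7  0.4 -0.9] M [-0.92  0.33 -0.02] op 0.0599
axes world (cols x y z)
 [[-0.173 -0.975  0.142]
 [-0.857  0.22   0.466]
 [-0.485 -0.041 -0.874]] 
in case
 [[-0.874  0.006  0.485]
 [-0.015  0.999 -0.039]
 [-0.485 -0.041 -0.874]]
tilt 29.13 az 73.1 tcp case [-131.3 -112.4  382.6] grasp case [-140.6 -111.7  399.2]
1.2 -0.05 [[329. 294.]] [[229.1 149.1]] [[276. 196.]]
1.2 0.05 [[437. 296.]] [[250.3 128.6]] [[361. 114.]]
1.243 -0.05 [[328. 301.]] [[231.8 149.7]] [[287. 199.]]
1.243 0.05 [[434. 303.]] [[253.  129.1]] [[372. 116.]]
1.29 -0.05 [[326. 309.]] [[234.9 150.5]] [[300. 202.]]
1.29 0.05 [[431. 311.]] [[256.1 129.8]] [[384. 119.]]
[[260.44328949 171.16959732]]
```

View pics/w7.png

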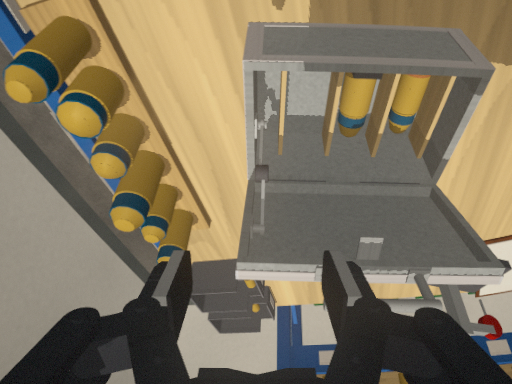

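View pics/s7.png

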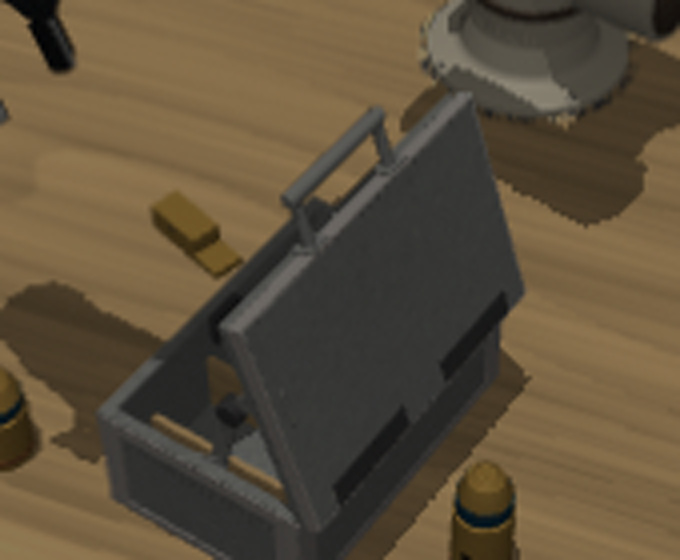

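The handle ends are at zoom (288,196) and (376,116), which puts the lid at about 1.245 rad, as predicted. The stay is unlocked with the knee folded forward. Now moving to the handle standoff with a −90° turn.

```bash
python3 - <<'E'
from h import *
p=np.load("case.npy")
s=readout.get_state(); z=Ro.from_quat(s["eef_rot"]).as_matrix()[:,2]
h=c2w(p,(.0293,0,.3285))[0]
print(togo(h-.101*z),togo(h+.019*z))
E
```

```text
[-115.7  113.4   15.9] [-115.7  113.4  135.9]
```

>>> step_arm --pt "-5 12 -20 -9 60" --pt "-15 24 -30 -18 60" --pt "-25 36 -30 -27 60" --pt "-40 48 -30 -36 55" --pt "-55 60 -20 -45 50" --pt "-70 72 -10 -54 45" --pt "-85 84 0 -63 45" --pt "-100 96 5 -72 45" --pt "-112 106 10 -81 45" --pt "-116 113 15 -90 45" --pt "-116 113 15 -90 45" --pt "-116 113 15 -90 45"

```text
clock: 19.55
tcp_pos: [0.5242, -0.0249, 0.4166]
eef_rot: [0.962, -0.103, 0.042, -0.248]
wrist_force: [-0.4, -0.5, 0.5]
opening: 0.0449
```

```bash
python3 st.py; python3 - <<'E'
from h import *
p=np.load("case.npy")
w=vision.capture("wrist"); cv2.imwrite("pics/w8.png",w["image"])
s=vision.capture("side"); cv2.imwrite("pics/s8.png",cv2.resize(s["image"][80:220,160:330],None,fx=4,fy=4,interpolation=cv2.INTER_CUBIC))
for y in (-.05,.05): print(proj(w,c2w(p,(.0293,y,.3285))).round(0))
z=Ro.from_quat(readout.get_state()["eef_rot"]).as_matrix()[:,2]
print(togo(c2w(p,(.0293,0,.3285))[0]+.019*z))
E
```

```text
t 19.55 q [-0.049  0.118  0.191 -0.496 -1.527  1.4  ] dq 0.01
tcp [ 0.5242 -0.0249  0.4166] F [-0.4 -0.5  0.5] M [-0.98  0.25 -0.07] op 0.0449
axes world (cols x y z)
 [[ 0.975 -0.178  0.131]
 [-0.219 -0.855  0.469]
 [ 0.029 -0.487 -0.873]] 
in case
 [[-0.005 -0.874  0.487]
 [-1.    -0.01  -0.028]
 [ 0.029 -0.487 -0.873]]
tilt 29.17 az 74.4 tcp case [-19.9   2.6 416.6] grasp case [-29.1   3.1 433.2]
[[257. 126.]]
[[256. 253.]]
[-6.000e-01 -1.000e-01  1.203e+02]
```

View pics/w8.png

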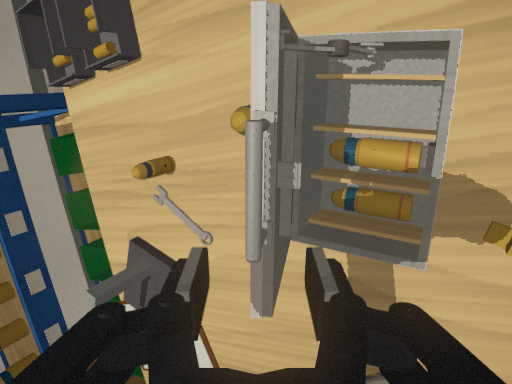

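View pics/s8.png

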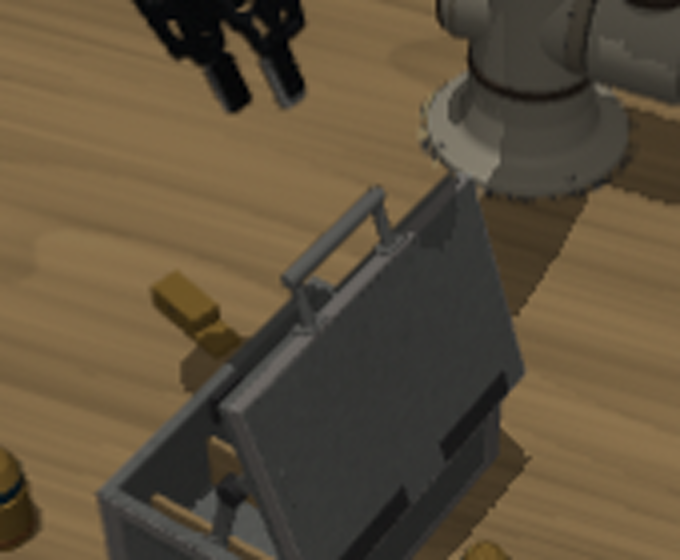

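Wrist view: the bar is vertical at col 254, rows 120–260, within 1 mm of prediction. Now advancing.

>>> step_arm --pt "0 0 30 0 45" --pt "0 0 60 0 45" --pt "0 0 85 0 45" --pt "0 0 105 0 45" --pt "0 0 115 0 45" --pt "0 0 120 0 45" --pt "0 0 120 0 36" --pt "0 0 120 0 28" --pt "0 0 120 0 28"

```text
clock: 20.78
tcp_pos: [0.5403, 0.031, 0.3133]
eef_rot: [0.962, -0.102, 0.043, -0.248]
wrist_force: [0.9, -0.4, 0.3]
opening: 0.0277
```

```bash
python3 st.py; python3 - <<'E'
from h import *
w=vision.capture("wrist"); cv2.imwrite("pics/w9.png",w["image"])
s=vision.capture("side"); cv2.imwrite("pics/s9.png",cv2.resize(s["image"][80:220,160:330],None,fx=4,fy=4,interpolation=cv2.INTER_CUBIC))
E
```

```text
t 20.77 q [ 0.063  0.158 -0.006 -0.504 -1.262  1.418] dq 0.002
tcp [0.5403 0.031  0.3133] F [ 0.9 -0.4  0.3] M [-0.97  0.28 -0.04] op 0.0277
axes world (cols x y z)
 [[ 0.975 -0.175  0.134]
 [-0.218 -0.856  0.469]
 [ 0.033 -0.487 -0.873]] 
in case
 [[-0.004 -0.873  0.487]
 [-0.999 -0.013 -0.03 ]
 [ 0.033 -0.487 -0.873]]
tilt 29.21 az 74.1 tcp case [ 38.2  -1.2 313.3] grasp case [ 28.9  -0.7 329.9]
```

View pics/w9.png

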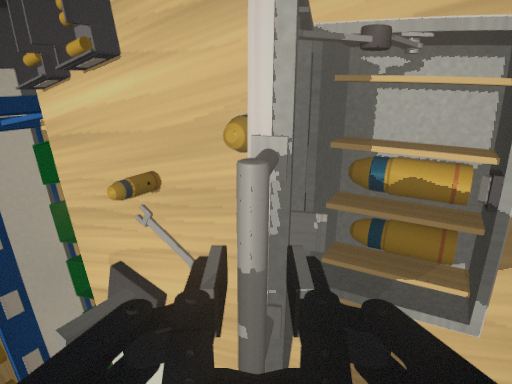

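View pics/s9.png

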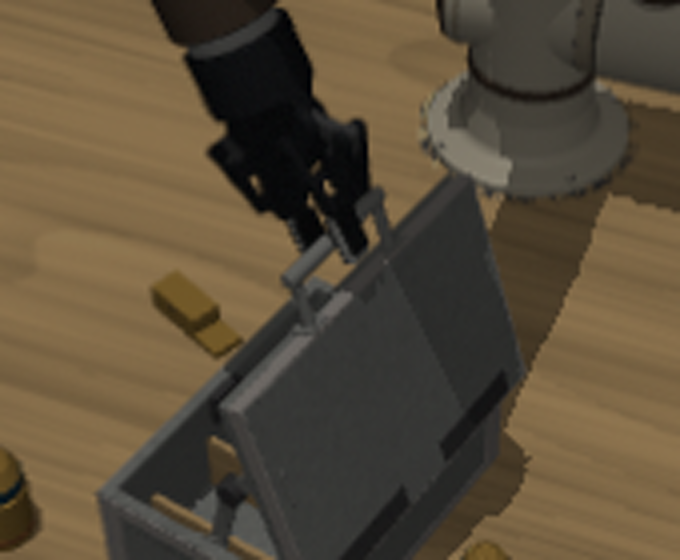

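The bar lies between the pads at col 253, with the pad centre at 256. Closing now.

>>> step_arm --pt "0 -1 0 0 22" --pt "0 -1 0 0 15" --pt "0 -1 0 0 10" --pt "0 -1 0 0 9" --pt "0 -1 0 0 9" --newtons 20

```text
clock: 21.5
tcp_pos: [0.5405, 0.0324, 0.3137]
eef_rot: [0.962, -0.102, 0.043, -0.249]
wrist_force: [0.1, 2.2, 2.9]
opening: 0.0121
```

```bash
python3 st.py; cat > arc.py <<'E'
from h import *
import sys
# from lid angle L0 (tool now) to list of L: tool shifts
p=np.load("case.npy"); s=readout.get_state(); R=Ro.from_quat(s["eef_rot"]).as_matrix(); C,_=case_T(p)
hp=lambda L: np.array([.092-.227*np.cos(L)+.011*np.sin(L),0,.11+.227*np.sin(L)+.011*np.cos(L)])
g=w2c(p,s["tcp_pos"]-.019*R[:,2])[0]; v=g-[.092,0,.11]
L0=np.arctan2(v[2],-v[0])-np.arctan2(.011,.227); print("L from grasp",L0.round(3),"radius",(np.hypot(v[0],v[2])*1000).round(1))
L0=float(sys.argv[1]) if len(sys.argv)>1 and sys.argv[1]!='-' else L0
for L in map(float,sys.argv[2:]): print(L,(R.T@C@(hp(L)-hp(L0))*1000).round(1))
E
python3 arc.py - 1.2 1.15 1.1 1.05 1.0 .95 .9 .85 .8
```

```text
t 21.5 q [ 0.065  0.158 -0.006 -0.504 -1.262  1.416] dq 0.001
tcp [0.5405 0.0324 0.3137] F [0.1 2.2 2.9] M [-0.01  0.28  0.01] op 0.0121
axes world (cols x y z)
 [[ 0.976 -0.174  0.134]
 [-0.217 -0.856  0.47 ]
 [ 0.032 -0.487 -0.873]] 
in case
 [[-0.003 -0.873  0.488]
 [-0.999 -0.013 -0.03 ]
 [ 0.032 -0.487 -0.873]]
tilt 29.24 az 74.1 tcp case [ 39.6  -1.1 313.7] grasp case [ 30.3  -0.5 330.3]
L from grasp 1.249 radius 228.7
1.2 [-0.1 11.  -2.4]
1.15 [-0.2 22.2 -4.2]
1.1 [-0.3 33.5 -5.5]
1.05 [-0.4 44.8 -6.2]
1.0 [-0.5 56.2 -6.3]
0.95 [-0.7 67.5 -5.9]
0.9 [-0.9 78.8 -4.9]
0.85 [-1.1 90.1 -3.3]
0.8 [ -1.3 101.3  -1.2]
```

>>> step_arm --pt "0 5.5 -1.3 0 9" --pt "0 11 -2.4 0 9" --pt "0 16.6 -3.4 0 9" --pt "0 22.2 -4.2 0 9" --pt "0 27.8 -4.9 0 9" --pt "0 33.5 -5.5 0 9" --pt "0 39.1 -5.9 0 9" --pt "0 44.8 -6.2 0 9" --pt "0 50.5 -6.3 0 9" --pt "0 56.2 -6.3 0 9" --pt "0 56.2 -6.3 0 9"

```text
clock: 22.88
tcp_pos: [0.5292, -0.0199, 0.2905]
eef_rot: [0.962, -0.102, 0.042, -0.248]
wrist_force: [-0.5, -2.1, 1.1]
opening: 0.0128
```

```bash
python3 st.py|head -2; python3 arc.py - .95 .9 .85 .8 .75 .7 .65 .6 .55 .5; python3 - <<'E'
from h import *
w=vision.capture("wrist"); cv2.imwrite("pics/w10.png",w["image"])
s=vision.capture("side"); cv2.imwrite("pics/s10.png",cv2.resize(s["image"][80:250,160:330],None,fx=3.5,fy=3.5,interpolation=cv2.INTER_CUBIC))
E
```

```text
t 22.88 q [-0.041  0.179 -0.033 -0.518 -1.273  1.534] dq 0.007
tcp [ 0.5292 -0.0199  0.2905] F [-0.5 -2.1  1.1] M [-1.07  0.48  0.04] op 0.0128
L from grasp 0.994 radius 228.3
0.95 [-0.1 10.   0.4]
0.9 [-0.3 21.3  1.5]
0.85 [-0.5 32.6  3. ]
0.8 [-0.6 43.7  5.2]
0.75 [-0.8 54.7  7.9]
0.7 [-1.  65.6 11.1]
0.65 [-1.3 76.3 14.9]
0.6 [-1.5 86.8 19.2]
0.55 [-1.8 97.1 24.1]
0.5 [ -2.  107.2  29.4]
```

View pics/s10.png

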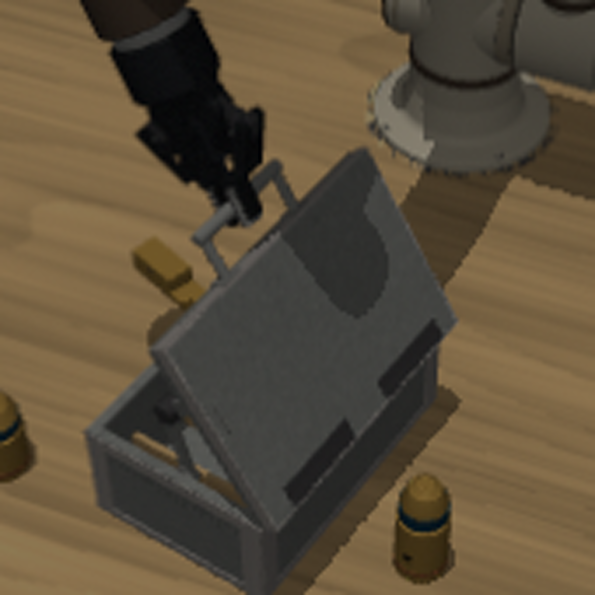

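View pics/w10.png

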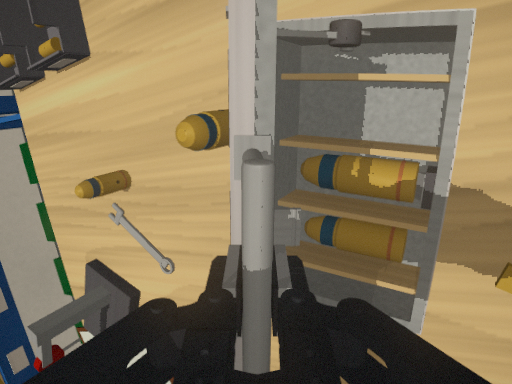

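The lid follows the hand and is now at about 1.0 rad. The knee folds towards the front. Carrying on along the arc.

>>> step_arm --pt "0 5 0.1 0 9" --pt "0 10 0.4 0 9" --pt "0 15.6 0.9 0 9" --pt "0 21.3 1.5 0 9" --pt "0 27 2.2 0 9" --pt "0 32.6 3 0 9" --pt "0 38.2 4 0 9" --pt "-0.5 43.7 5.2 0 9" --pt "-0.5 49.2 6.5 0 9" --pt "-1 54.7 7.9 0 9" --pt "-1 60.2 9.4 0 9" --pt "-1 65.6 11.1 0 9" --pt "-1 71 12.9 0 9" --pt "-1 76.3 14.9 0 9" --pt "-1.5 81.6 17 0 9" --pt "-1.5 86.8 19.2 0 9" --pt "-2 92 21.6 0 9" --pt "-2 97.1 24.1 0 9"

```text
clock: 25.22
tcp_pos: [0.5144, -0.0907, 0.2228]
eef_rot: [0.962, -0.102, 0.043, -0.248]
wrist_force: [0.6, 0.8, 0.2]
opening: 0.0122
```

```bash
python3 st.py; python3 arc.py - .5 .45 .4 .35 .3 .25 .2 .15 .1 .06 .035 .02; python3 - <<'E'
from h import *
s=vision.capture("side"); cv2.imwrite("pics/s11.png",cv2.resize(s["image"][80:250,160:330],None,fx=3.5,fy=3.5,interpolation=cv2.INTER_CUBIC))
E
```

```text
t 25.23 q [-0.19   0.256 -0.1   -0.544 -1.219  1.742] dq 0.088
tcp [ 0.5144 -0.0907  0.2228] F [0.6 0.8 0.2] M [-0.76  0.34 -0.06] op 0.0122
axes world (cols x y z)
 [[ 0.975 -0.175  0.134]
 [-0.218 -0.856  0.469]
 [ 0.033 -0.487 -0.873]] 
in case
 [[-0.004 -0.874  0.487]
 [-0.999 -0.013 -0.031]
 [ 0.033 -0.487 -0.873]]
tilt 29.19 az 74.0 tcp case [-86.2  -2.  222.8] grasp case [-95.5  -1.4 239.4]
L from grasp 0.556 radius 227.8
0.5 [-0.3 11.2  5.9]
0.45 [-0.6 21.  11.7]
0.4 [-0.9 30.4 18. ]
0.35 [-1.3 39.5 24.8]
0.3 [-1.6 48.3 32. ]
0.25 [-1.9 56.7 39.7]
0.2 [-2.3 64.7 47.7]
0.15 [-2.6 72.3 56.2]
0.1 [-3.  79.4 65. ]
0.06 [-3.3 84.8 72.3]
0.035 [-3.5 88.1 77. ]
0.02 [-3.6 89.9 79.8]
```

View pics/s11.png

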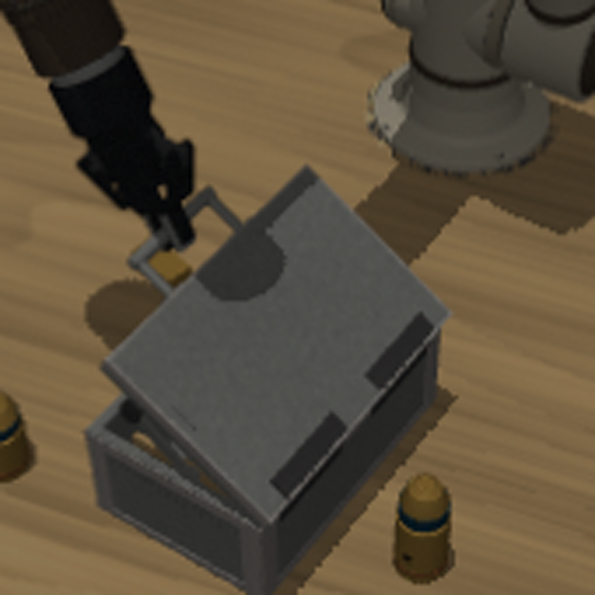

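Lid at 0.55 rad, forces near zero, and the stay is folding inside. Continuing down to about 0.06 rad.

>>> step_arm --pt "0 5.5 2.8 0 9" --pt "0 11.2 5.9 0 9" --pt "0 16.1 8.7 0 9" --pt "-0.5 21 11.7 0 9" --pt "-0.5 25.7 14.8 0 9" --pt "-1 30.4 18 0 9" --pt "-1 35 21.3 0 9" --pt "-1 39.5 24.8 0 9" --pt "-1.5 43.9 28.3 0 9" --pt "-1.5 48.3 32 0 9" --pt "-2 52.5 35.8 0 9" --pt "-2 56.7 39.7 0 9" --pt "-2 60.7 43.6 0 9" --pt "-2 64.7 47.7 0 9" --pt "-2.5 68.5 51.9 0 9" --pt "-2.5 72.3 56.2 0 9" --pt "-3 75.9 60.5 0 9" --pt "-3 79.4 65 0 9" --pt "-3 82.2 68.6 0 9" --pt "-3 84.8 72.3 0 9"

```text
clock: 27.78
tcp_pos: [0.5056, -0.1284, 0.1181]
eef_rot: [0.962, -0.102, 0.043, -0.248]
wrist_force: [4.7, -1.0, -1.0]
opening: 0.0123
```

```bash
python3 st.py; python3 arc.py - .05 .035 .02 .01 0 -.02 -.04; python3 - <<'E'
from h import *
s=vision.capture("side"); cv2.imwrite("pics/s12.png",cv2.resize(s["image"][80:250,160:330],None,fx=3.5,fy=3.5,interpolation=cv2.INTER_CUBIC))
E
```

```text
t 27.77 q [-0.272  0.392 -0.185 -0.589 -1.073  1.94 ] dq 0.056
tcp [ 0.5056 -0.1284  0.1181] F [ 4.7 -1.  -1. ] M [-1.26 -0.55 -0.59] op 0.0123
axes world (cols x y z)
 [[ 0.976 -0.175  0.132]
 [-0.217 -0.856  0.469]
 [ 0.031 -0.487 -0.873]] 
in case
 [[-0.003 -0.873  0.487]
 [-1.    -0.012 -0.029]
 [ 0.031 -0.487 -0.873]]
tilt 29.19 az 74.2 tcp case [-124.9   -1.4  118.1] grasp case [-134.2   -0.9  134.7]
L from grasp 0.061 radius 227.5
0.05 [-0.1  1.4  2. ]
0.035 [-0.2  3.3  4.8]
0.02 [-0.3  5.2  7.6]
0.01 [-0.4  6.4  9.5]
0.0 [-0.4  7.6 11.4]
-0.02 [-0.6 10.  15.3]
-0.04 [-0.7 12.3 19.2]
```

View pics/s12.png

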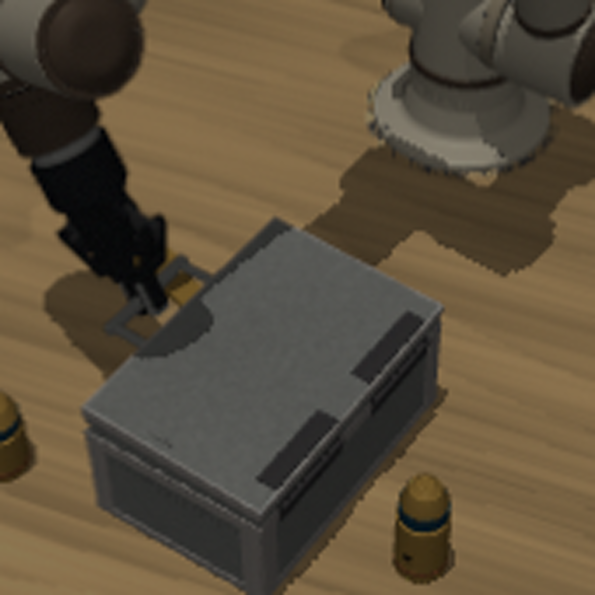

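The lid is nearly at the strike, about 0.06 rad. Raising the grip to 35 N for pressing, and easing off the sideways force.

>>> step_arm --pt "1 0 0 0 9" --pt "1.5 1.4 2 0 9" --pt "2 2.4 3.4 0 9" --pt "2 3.3 4.8 0 9" --pt "2 3.3 4.8 0 9" --pt "2 3.3 4.8 0 9" --newtons 35

```text
clock: 28.58
tcp_pos: [0.5056, -0.1287, 0.1132]
eef_rot: [0.962, -0.101, 0.041, -0.249]
wrist_force: [-5.8, -1.9, 3.9]
opening: 0.0117
```

```bash
python3 st.py; python3 arc.py - .03 .02 .01 0 -.02 -.04 -.06
```

```text
t 28.57 q [-0.274  0.401 -0.185 -0.591 -1.07   1.947] dq 0.003
tcp [ 0.5056 -0.1287  0.1132] F [-5.8 -1.9  3.9] M [-0.6   1.44  0.57] op 0.0117
axes world (cols x y z)
 [[ 0.976 -0.175  0.129]
 [-0.215 -0.855  0.471]
 [ 0.027 -0.488 -0.873]] 
in case
 [[-0.001 -0.873  0.488]
 [-1.    -0.012 -0.025]
 [ 0.027 -0.488 -0.873]]
tilt 29.25 az 74.7 tcp case [-125.2   -1.5  113.2] grasp case [-134.5   -1.1  129.8]
L from grasp 0.039 radius 227.4
0.03 [-0.1  1.1  1.6]
0.02 [-0.1  2.4  3.5]
0.01 [-0.2  3.6  5.4]
0.0 [-0.2  4.8  7.4]
-0.02 [-0.4  7.2 11.2]
-0.04 [-0.5  9.5 15.2]
-0.06 [-0.6 11.7 19.1]
```

>>> step_arm --pt "-1 0.5 0.9 0 9" --pt "-1 1 1.7 0 9" --pt "-1 1.5 2.6 0 9" --pt "-1 2 3.5 0 9" --pt "-1 2 3.5 0 9"

```text
clock: 29.2
tcp_pos: [0.5056, -0.1288, 0.1118]
eef_rot: [0.962, -0.1, 0.042, -0.249]
wrist_force: [-8.0, -2.0, 16.2]
opening: 0.0117
```

```bash
python3 st.py | grep -v world; python3 arc.py
```

```text
t 29.2 q [-0.275  0.403 -0.187 -0.593 -1.066  1.953] dq 0.002
tcp [ 0.5056 -0.1288  0.1118] F [-8.  -2.  16.2] M [0.89 1.6  0.85] op 0.0117
 [[ 0.976 -0.172  0.131]
 [-0.214 -0.856  0.471]
 [ 0.031 -0.488 -0.872]] 
in case
 [[-0.    -0.873  0.488]
 [-1.    -0.015 -0.027]
 [ 0.031 -0.488 -0.872]]
tilt 29.29 az 74.5 tcp case [-125.3   -1.6  111.8] grasp case [-134.6   -1.1  128.4]
L from grasp 0.033 radius 227.4
```

>>> step_arm --pt "-1 0.3 0.5 0 9" --pt "-1 0.5 0.9 0 9" --pt "-1.5 0.75 1.3 0 9" --pt "-1.5 0.75 1.3 0 9"

```text
clock: 29.7
tcp_pos: [0.5057, -0.1288, 0.1116]
eef_rot: [0.962, -0.1, 0.044, -0.249]
wrist_force: [-6.6, -2.0, 19.9]
opening: 0.0117
```

```bash
python3 st.py | sed -n 1,2p; python3 arc.py
```

```text
t 29.7 q [-0.275  0.402 -0.189 -0.595 -1.062  1.956] dq 0.002
tcp [ 0.5057 -0.1288  0.1116] F [-6.6 -2.  19.9] M [1.43 1.26 0.64] op 0.0117
L from grasp 0.032 radius 227.4
```

>>> step_arm --pt "-0.5 0.3 0.5 0 9" --pt "-1 0.5 0.9 0 9" --pt "-1 0.5 0.9 0 9"

```text
clock: 30.08
tcp_pos: [0.5057, -0.1289, 0.1108]
eef_rot: [0.962, -0.1, 0.045, -0.249]
wrist_force: [-5.3, -1.5, 20.9]
opening: 0.0117
```

```bash
python3 st.py | sed -n 1,2p; python3 arc.py
```

```text
t 30.07 q [-0.275  0.402 -0.191 -0.596 -1.059  1.959] dq 0.003
tcp [ 0.5057 -0.1289  0.1108] F [-5.3 -1.5 20.9] M [1.39 0.81 0.46] op 0.0117
L from grasp 0.028 radius 227.3
```

>>> step_arm --pt "-0.5 0.3 0.5 0 9" --pt "-1 0.5 0.9 0 9" --pt "-1 0.5 0.9 0 9"

```text
clock: 30.45
tcp_pos: [0.5057, -0.1289, 0.11]
eef_rot: [0.962, -0.1, 0.046, -0.248]
wrist_force: [-2.8, -2.0, 20.3]
opening: 0.0116
```

```bash
python3 st.py | sed -n 1,2p; python3 arc.py
```

```text
t 30.45 q [-0.275  0.402 -0.193 -0.597 -1.055  1.961] dq 0.003
tcp [ 0.5057 -0.1289  0.11  ] F [-2.8 -2.  20.3] M [1.41 0.46 0.25] op 0.0116
L from grasp 0.025 radius 227.3
```

>>> step_arm --pt "-0.5 0.3 0.5 0 9" --pt "-0.5 0.5 0.9 0 9" --pt "-0.5 0.75 1.3 0 9" --pt "-0.5 0.75 1.3 0 9"

```text
clock: 30.95
tcp_pos: [0.5057, -0.129, 0.1095]
eef_rot: [0.962, -0.1, 0.047, -0.248]
wrist_force: [-4.6, -2.6, 24.1]
opening: 0.0118
```

```bash
python3 st.py | sed -n 1,2p; python3 arc.py;  python3 - <<'E'
from h import *
s=vision.capture("side"); cv2.imwrite("pics/s13.png",cv2.resize(s["image"][120:250,170:300],None,fx=4.5,fy=4.5,interpolation=cv2.INTER_CUBIC))
E
```

```text
t 30.95 q [-0.276  0.403 -0.193 -0.598 -1.053  1.963] dq 0.002
tcp [ 0.5057 -0.129   0.1095] F [-4.6 -2.6 24.1] M [1.98 0.48 0.28] op 0.0118
L from grasp 0.022 radius 227.3
```

View pics/s13.png

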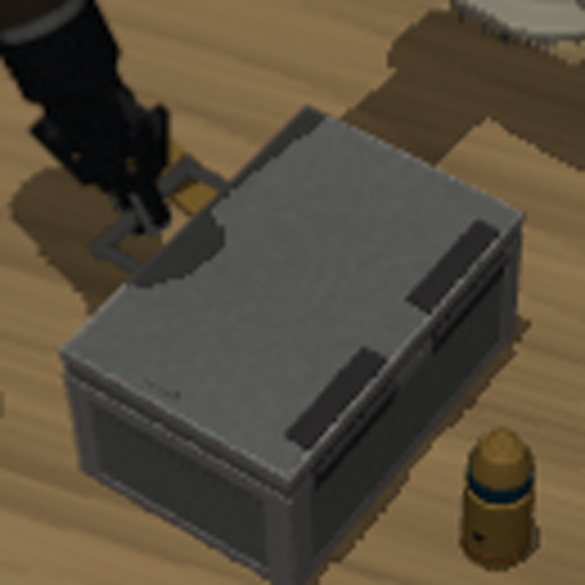

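>>> step_arm --pt "0 0.3 0.5 0 9" --pt "0 0.5 0.9 0 9" --pt "0 0.5 0.9 0 9"

```text
clock: 31.38
tcp_pos: [0.5057, -0.129, 0.1087]
eef_rot: [0.962, -0.1, 0.047, -0.249]
wrist_force: [-5.4, -1.7, 25.4]
opening: 0.0116
```

```bash
python3 st.py | sed -n 1,2p; python3 arc.py
```

```text
t 31.38 q [-0.276  0.404 -0.194 -0.598 -1.052  1.965] dq 0.002
tcp [ 0.5057 -0.129   0.1087] F [-5.4 -1.7 25.4] M [2.1  0.52 0.39] op 0.0116
L from grasp 0.019 radius 227.3
```

>>> step_arm --pt "-0.5 0.3 0.5 0 9" --pt "-0.5 0.5 0.9 0 9" --pt "-0.5 0.5 0.9 0 9"

```text
clock: 31.75
tcp_pos: [0.5056, -0.1291, 0.1051]
eef_rot: [0.962, -0.101, 0.047, -0.248]
wrist_force: [0.4, -2.3, 13.3]
opening: 0.0122
```

```bash
python3 st.py | sed -n 1,2p; python3 arc.py; python3 - <<'E'
from h import *
p=np.load("case.npy")
s=vision.capture("wrist"); cv2.imwrite("pics/w14.png",s["image"])
s=vision.capture("side"); cv2.imwrite("pics/s14.png",cv2.resize(s["image"][180:260,175:275],None,fx=7,fy=7,interpolation=cv2.INTER_CUBIC))
for L in [0,.02,.035]:
  for y in (-.14,.14):
    for r,h in ((.185,0),(.185,.022)):
      X=(.092-r*np.cos(L)+h*np.sin(L),y,.11+r*np.sin(L)+h*np.cos(L)); print(L,y,h,proj(s,c2w(p,X)).round(1)[0],((proj(s,c2w(p,X))[0]-[175,180])*7).round(0))
E
```

```text
t 31.75 q [-0.276  0.408 -0.198 -0.6   -1.044  1.967] dq 0.003
tcp [ 0.5056 -0.1291  0.1051] F [ 0.4 -2.3 13.3] M [ 0.4  -0.18 -0.18] op 0.0122
L from grasp 0.003 radius 227.2
0 -0.14 0 [184.2 202.7] [ 64. 159.]
0 -0.14 0.022 [183.4 198.1] [ 59. 127.]
0 0.14 0 [238.3 149. ] [ 443. -217.]
0 0.14 0.022 [238.1 144.3] [ 442. -250.]
0.02 -0.14 0 [184.1 202. ] [ 63. 154.]
0.02 -0.14 0.022 [183.3 197.4] [ 58. 121.]
0.02 0.14 0 [238.3 148.3] [ 443. -222.]
0.02 0.14 0.022 [238.2 143.5] [ 443. -255.]
0.035 -0.14 0 [184.  201.4] [ 63. 150.]
0.035 -0.14 0.022 [183.3 196.8] [ 58. 118.]
0.035 0.14 0 [238.3 147.7] [ 443. -226.]
0.035 0.14 0.022 [238.3 143. ] [ 443. -259.]
```

View pics/s14.png

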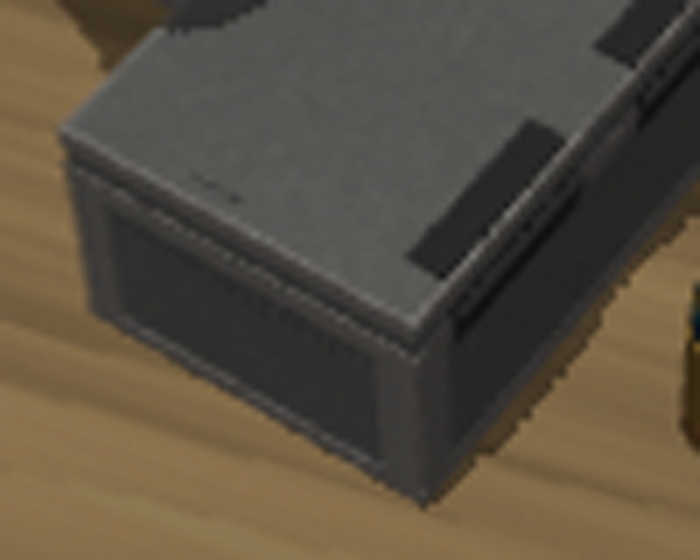

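View pics/w14.png

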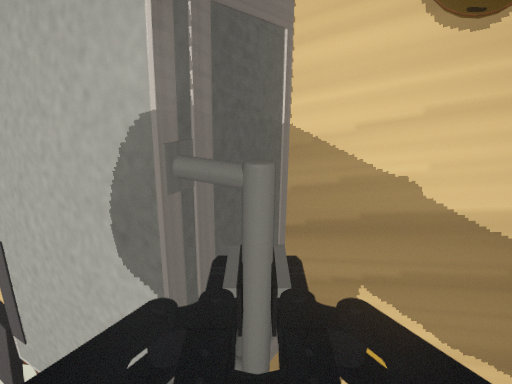

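It clicked: the handle dropped 3.6 mm suddenly and the force fell from 25 to 13 N. The side view shows the lid corner at zoom (62,130), which matches flush. Easing off the press before opening.

>>> step_arm --pt "0 -0.8 -1.5 0 9" --pt "0 -1.7 -3 0 9" --pt "0 -1.7 -3 0 9"

```text
clock: 32.22
tcp_pos: [0.5055, -0.1291, 0.1053]
eef_rot: [0.962, -0.102, 0.046, -0.247]
wrist_force: [6.5, -2.8, -0.6]
opening: 0.0112
```

```bash
python3 st.py | sed -n 1,2p; python3 arc.py
```

```text
t 32.23 q [-0.275  0.407 -0.198 -0.598 -1.044  1.962] dq 0.004
tcp [ 0.5055 -0.1291  0.1053] F [ 6.5 -2.8 -0.6] M [-1.41 -1.14 -0.87] op 0.0112
L from grasp 0.004 radius 227.2
```

>>> step_arm --pt "1 0 0 0 9" --pt "1 0 0 0 15" --pt "1 0 0 0 20" --pt "1 0 0 0 24" --pt "1 0 0 0 24" --pt "1 0 0 0 24"

```text
clock: 32.98
tcp_pos: [0.5035, -0.1284, 0.1049]
eef_rot: [0.962, -0.102, 0.043, -0.248]
wrist_force: [0.6, 0.3, 1.1]
opening: 0.024
```

```bash
python3 st.py | sed -n 1,2p;python3 - <<'E'
from h import *
s=vision.capture("wrist"); cv2.imwrite("pics/w15.png",s["image"])
E
```

```text
t 32.98 q [-0.275  0.408 -0.199 -0.597 -1.05   1.961] dq 0.002
tcp [ 0.5035 -0.1284  0.1049] F [0.6 0.3 1.1] M [-1.    0.27  0.01] op 0.024
```

View pics/w15.png

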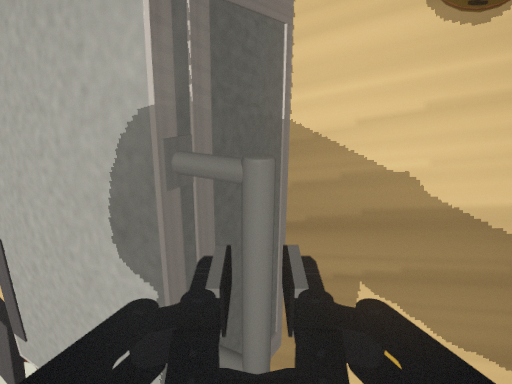

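The fingers are free on both sides of the bar: pads at 227 and 287, bar at 258. Retreating.

>>> step_arm --pt "0 0 -15 0 24" --pt "0 0 -35 0 24" --pt "0 0 -70 0 30" --pt "0 0 -115 0 40" --pt "0 0 -160 0 40" --pt "0 0 -200 0 40" --pt "0 0 -200 0 40" --pt "0 0 -200 0 40"

```text
clock: 34.02
tcp_pos: [0.4765, -0.2223, 0.2796]
eef_rot: [0.962, -0.102, 0.043, -0.249]
wrist_force: [-0.1, -0.2, -1.4]
opening: 0.0401
```

```bash
python3 st.py | sed -n 1,2p;python3 - <<'E'
from h import *
p=np.load("case.npy")
s=vision.capture("side"); cv2.imwrite("pics/s16.png",cv2.resize(s["image"][130:260,140:310],None,fx=4.5,fy=4.5,interpolation=cv2.INTER_CUBIC))
t=vision.capture("top"); cv2.imwrite("pics/t16.png",cv2.resize(t["image"][140:290,140:380],None,fx=3.2,fy=3.2,interpolation=cv2.INTER_CUBIC))
for L in [0,.035]:
  for y in (-.052,.052):
    X=(.092-.227*np.cos(L)+.011*np.sin(L),y,.11+.227*np.sin(L)+.011*np.cos(L)); print(L,y,((proj(s,c2w(p,X))[0]-[140,130])*4.5).round(0))
  X=(.092-.185*np.cos(L)+.022*np.sin(L),-.14,.11+.185*np.sin(L)+.022*np.cos(L)); print("corner",((proj(s,c2w(p,X))[0]-[140,130])*4.5).round(0))
w=vision.capture("wrist"); cv2.imwrite("pics/w16.png",w["image"])
E
```

```text
t 34.02 q [-0.443  0.276  0.063 -0.505 -1.465  1.884] dq 0.022
tcp [ 0.4765 -0.2223  0.2796] F [-0.1 -0.2 -1.4] M [-0.87  0.33 -0.04] op 0.0401
0 -0.052 [232. 210.]
0 0.052 [324. 122.]
corner [195. 306.]
0.035 -0.052 [231. 203.]
0.035 0.052 [323. 115.]
corner [195. 301.]
```

View pics/s16.png

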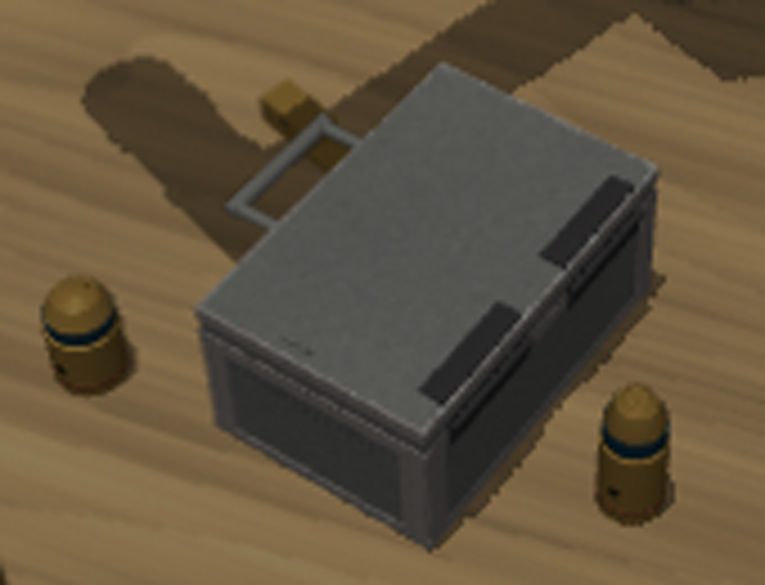

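View pics/t16.png

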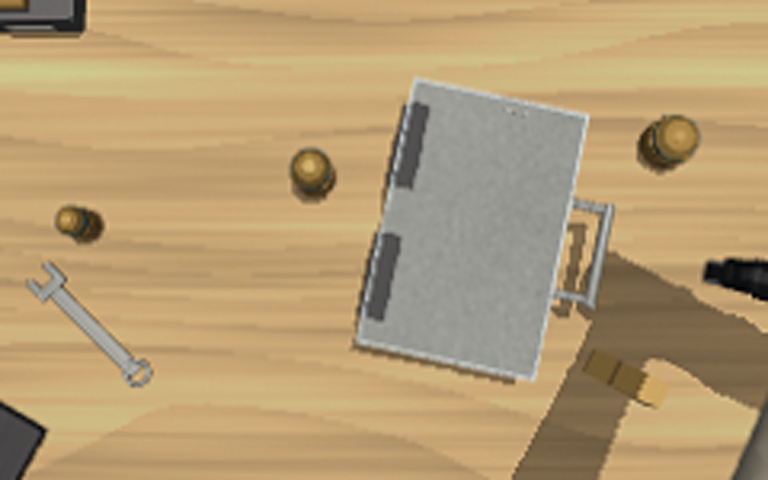

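View pics/w16.png

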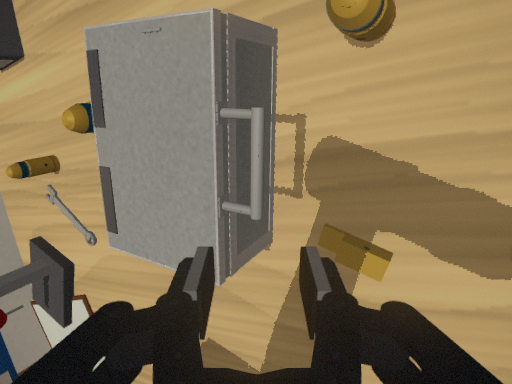

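The handle ends are at zoom (232,209) and (324,120), which matches shut (0 rad) and not the 0.035 rad rest position. The lid stayed shut after release, nothing touches the robot, and the other tools are in place. Handing in.

```bash
python3 - <<'E'
from rig import ticket
print(ticket.close_job())
E
```

```text
the job is handed in; nothing more can be done
None
```

The mandrel case is shut in its catch, and I handed the job in at about 34 s of the 72 s allowed; no verdict is reported.

- **Tilt:** the moves allow no tilt, so I built up about 29° by commanding poses beyond the arm's reach, then kept that tilt for the whole job.
- **Stay:** I gripped the knee at 20 N and took it up and forward along its arc, at about 7 N measured, to a bend of about 0.5 rad. That is past the 0.45 rad "well past centre" mark. I did not touch the lid until this was done.
- **Lid:** I held the handle at 20 N and carried the lid down its arc from about 1.25 rad. I then raised the grip to 35 N and pressed. The force rose to about 25 N, the handle dropped 3.6 mm suddenly and the force fell to 13 N. I took the load off before opening the fingers.

**Last checks:**
- With the gripper withdrawn, the handle ends in the side view match 0 rad, not the 0.035 rad rest position.
- The wrist force is near zero.
- The mandrels outside the case, the spanner and the wiper insert look unmoved in the top view. The two mandrels inside the case are hidden now, but looked in place while the lid was coming down.

**Less good:**
- There were sideways forces of 4 to 8 N along the case's width while holding the knee and handle, from 1–2 mm misalignment.
- The catch needed about 25 N, above the nominal 17 N but within the stated 13 to 27 N.

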